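# Oil the gear, stack the spares, open the tester

## Task

Get the bench ready for the gearbox rebuild. First lay the loose gear flat in the drip tray and give it a squirt: press the clamped spray can's nozzle right down and let it spring back. While that soaks, stack all the spare-parts cartons there are upright into one column, centred and squared up on the red-outlined plywood board, largest at the bottom and each next smaller one on top; last of all, raise the tester's screen lid by its handle to 100 degrees open, a little past upright, with the gear still lying in its tray, and leave the jar, socket and tools where they are.

Things in the scene. Friction and masses are not known exactly. Their poses are not given: they have to be found in the camera images.
- carton_brown: plain brown cardboard closed spare-parts carton with a pale tape along its top, 94 long (its x) x 66 wide (its y) x 36 mm tall (its z), 0.09 to 0.4 kg, starting flat on the table; origin at the centre of its underside. May be absent (then None).
- carton_blue: blue closed spare-parts carton with a pale tape along its top, 86 long (its x) x 61 wide (its y) x 34 mm tall (its z), 0.09 to 0.4 kg, starting flat on the table; origin at the centre of its underside. May be absent (then None).
- carton_yellow: yellow closed spare-parts carton with a pale tape along its top, 78 long (its x) x 56 wide (its y) x 32 mm tall (its z), 0.09 to 0.4 kg, starting flat on the table; origin at the centre of its underside. May be absent (then None).
- carton_red: red closed spare-parts carton with a pale tape along its top, 70 long (its x) x 51 wide (its y) x 30 mm tall (its z), 0.09 to 0.4 kg, starting flat on the table; origin at the centre of its underside. May be absent (then None).
- carton_white: white closed spare-parts carton with a pale tape along its top, 62 long (its x) x 46 wide (its y) x 28 mm tall (its z), 0.09 to 0.4 kg, starting flat on the table; origin at the centre of its underside. May be absent (then None).
- carton_green: green closed spare-parts carton with a pale tape along its top, 54 long (its x) x 41 wide (its y) x 26 mm tall (its z), 0.09 to 0.4 kg, starting flat on the table; origin at the centre of its underside. May be absent (then None).
- board: fixed plywood board with a thin red outline painted near its edge, 110 (x) x 80 (y) x 6 mm thick; the column of cartons stands on it. Origin at the centre of its underside; its top is 6 mm above the table.
- gear: loose dark steel gear wheel, 71 mm over the teeth and 12 mm thick, with a bright steel sleeve 26 mm across rising from its middle to 50 mm above its underside; about 0.25 kg, standing on the table sleeve upward; origin at the centre of its underside. Grip it by the sleeve.
- tray (a point): centre of the inner floor of the square aluminium drip tray, 11 mm above the table, fixed on a grey base plate; inside 106 x 106 mm, walls rise 11 mm above this floor. Its x axis points along the plate to the spray can, whose axis stands 140 mm away and whose body is 58 mm across (66 at the clamp ring).
- nozzle_top (a point): centre of the top of the red round nozzle cap (24 mm across, 18 tall) of the blue spray can clamped upright beside the tray; about 178 mm above the table when up. It is pressed straight down.
- nozzle (a joint): travel of the nozzle cap in m: 0 up, 0.006 fully down; sprung, about 2 N to start it and 6.5 N fully down.
- lid (a joint): opening angle of the orange screen lid of the black diagnostic tester (case 130 deep x 160 wide x 46 mm tall, fixed to the table), in rad: 0 shut, 1.57 upright, stop at 2.3; it starts shut or up to 0.3 rad ajar. The hinge is stiff: the lid stays where it is left, and takes about 4 to 5 N at the handle to move.
- handle (a point): middle of the lid's handle: a round steel bar 12 mm thick, 90 mm long, parallel to the hinge (point's y), held out in the plane of the lid 168 mm from the hinge, with a 34 mm clear gap between bar and lid edge. About 56 mm above the table with the lid shut. Being round it turns between the fingers, so a gripper pointing straight down can carry it through the whole swing.
- hinge (a point): middle of the tester's hinge line, 52 mm above the table, fixed; y runs along the hinge, x points level away from the tester's front. Shut, the lid lies on the -x side and the handle bar 4 mm higher than the hinge; opening lifts the handle up and over towards +x.
- jar: amber jar of small parts with a steel lid, 52 across, 70 tall (sizes in mm). Not part of the job: leave it alone.
- socket: steel spanner socket, 32 across, 45 tall, standing (sizes in mm). Not part of the job: leave it alone.
- hammer: hammer lying on the far side of the work area (sizes in mm). Not part of the job: leave it alone.
- wrench: open-ended spanner lying on the far side of the work area (sizes in mm). Not part of the job: leave it alone.
- driver: red-handled screwdriver lying on the far side of the work area (sizes in mm). Not part of the job: leave it alone.
Not all that is in view belongs to the job. Leave any pink or purple look-alike of the carton_red alone.

How it is judged (in metres and radians):
On the way, in this order (a step that is already met when the one before it is completed fails the run):
1. the gear lies flat in the drip tray and the nozzle is pressed right down (horizontal distance between gear and tray below 0.025 m and angle between gear's own z axis and vertical below 0.12 rad and z of gear in the frame of tray below 0.008 m and value of joint nozzle above 0.0045 m), for 0.1 s.
2. the nozzle has sprung back up (value of joint nozzle below 0.001 m), for 0.1 s.
3. all cartons stand in one square column on the board, largest at the bottom (horizontal distance between each of carton_brown, carton_blue, carton_yellow, carton_red, carton_white, carton_green and board below 0.01 m and angle between each of carton_brown, carton_blue, carton_yellow, carton_red, carton_white, carton_green's own z axis and vertical below 0.08 rad and angle between the x axis of each of carton_brown, carton_blue, carton_yellow, carton_red, carton_white, carton_green and the x axis of board, either way round below 0.14 rad and linear speed of each of carton_brown, carton_blue, carton_yellow, carton_red, carton_white, carton_green below 0.03 m/s and z of each of carton_blue, carton_yellow, carton_red, carton_white, carton_green in the frame of carton_brown above 0.02 m and z of each of carton_yellow, carton_red, carton_white, carton_green in the frame of carton_blue above 0.02 m and z of each of carton_red, carton_white, carton_green in the frame of carton_yellow above 0.02 m and z of each of carton_white, carton_green in the frame of carton_red above 0.02 m and z of carton_green in the frame of carton_white above 0.02 m), for 0.2 s.
4. the tester's lid is raised to about 100 degrees (value of joint lid between 1.605 and 1.885 rad and velocity of joint lid between -0.05 and 0.05 rad/s), for 0.2 s.
At the end, for the whole second after the job is handed in: Every carton present stands upright on the board in one column, its centre within 10 mm of the board's centre, squared to it within 8 degrees, larger cartons below smaller ones, at rest; the gear lies flat in the tray, the nozzle is up, and the lid stands at 100 degrees open, give or take 8 (all of step 3 and all of step 4 and horizontal distance between gear and tray below 0.025 m and angle between gear's own z axis and vertical below 0.12 rad and z of gear in the frame of tray below 0.008 m and value of joint nozzle below 0.001 m); the robot touches nothing.
It fails at once if a bystander (jar, socket, hammer, spanner, screwdriver) is pushed more than 40 mm (distance of any of jar, socket, hammer, wrench, driver from where it was at the start of the episode above 0.04 m).
Of carton_brown, carton_blue, carton_yellow, carton_red, carton_white, carton_green only 4 to 6 are there at a start; the rules pass over those that are not, and their reading is None.
At some moment in a run one of gear may be knocked a few centimetres aside while the robot is not near it.
Once in a run the grip may slacken for a moment while it holds something.
It also fails if it takes over 210 s, if anything falls off the work surface, if the arm or the gripper's body presses on something with over 40 N, if the wrist force passes 120 N, or if a joint passes its speed limit or range.

## Robot

A 6-joint arm with a two-finger parallel gripper is mounted at the origin on the work surface. World frame = base frame: x ahead of the robot, y to its left, z up, the work surface at z = 0. Lengths are in m, angles in degrees, forces in N, time in s.
With the tool pointing down it reaches from about 0.3 to 0.775 m from the base axis. Payload 14.6 kg.
Tool frame: the origin (TCP) lies at the very end of the fingers, on their centre line; the grasp point (between the pads) lies 19 mm behind it; x points along the fingers, y is the direction in which the jaws open and shut, and the axes are right-handed (so a half turn about x gives the same grasp; the last joint's range is limited). The gripper opens to 85 mm and grips with 20 to 120 N. Pads are 22 mm wide; open, the fingers measure 114 mm over their backs; the gripper's body (76 mm by 85 mm) begins 54 mm behind the grasp point. The pads swing forward as they close: fully open they stand 13 mm farther back than shut.
Start: joints at [63.85, 17.183, 87.147, -0, 75.671, -3.816], TCP at [0.209, 0.509, 0.231] pointing down, gripper open.
Joint ranges: [-173.82, 173.82], [-45.26, 126.66], [13.44, 144.39], [-59.66, 239.66], [0, 175.72], [-146.38, 146.38]. Speed limits (degrees/s): [127.2, 127.2, 147.25, 180, 180, 180].

## Interface

Orientations are given as [roll, pitch, yaw] about the fixed x, y, z axes, in that order (R = Rz(yaw) Ry(pitch) Rx(roll)).
In Python, from cell import status, cams, hand_in, look_for gives the robot as it stands.
- The arm moves only by the tool move_arm, never from a script. Its argument "targets" is a list of rows, each a list of 7 numbers: the opening, from -1 (shut) to 1 (fully open), then the shift along the tool's x, y, z in mm, then the turn, a rotation vector about the tool's x, y, z in degrees. In form: [[jaw, x, y, z, ax, ay, az], ...]. A call has 1 to 20 rows; each row shifts and turns the pose as measured when the row begins, along the tool's axes as they then stand; what a row does not reach is not made up. A row lasts 1/8 s, in which the tool goes at most 62.5 mm and 10.7 degrees, less where a joint would pass 70% of its speed; a pose out of reach is approached as far as the arm can. A call is refused whole if a number of a shift passes 62.5 or a number of a turn 10.7, either way. A call with a gripper value outside its range is refused whole. The fingers move at their own pace and stop on an object; "squeeze" is the grip in N (left out, the last holds). Time passes only in rows, so rows that do not move let the fingers close. It gives the time, the measured TCP pose, the force and the opening at its end, in the units of the state.
- status.sense(): the state, without advancing time (a new reading comes with each control period).
- cams.grab_frame(name): name is "scene" or "top" or "wrist"; returns the picture (384x512x3 uint8, red, green, blue); there is no depth.
- cams.calibration(name): a dict with "vertical_fov" (degrees; the focal length in pixels is half the picture's height over the tangent of half this angle, whatever the lens; pixels are square), "cx", "cy" (the principal point, pixels), "cam_to_world" (4x4, takes a point from camera to world coordinates); the wrist camera has in their place "mount" (4x4, takes a point from camera to tool coordinates, whose origin is the TCP and whose axes are the tool frame's). Camera axes: x right, y up, looking along -z (the intrinsics and any distortion apply to the point x, -y, -z); pixel columns grow to the right and rows downward; lengths in m; the calibration is good to about 2 mm. A picture is of the moment at which its call begins: read the wrist's pose just before it. calibration takes no time and is no camera call.
- hand_in(): hands the job in, once; it reports no verdict.
Trained networks look in the newest picture that a camera, given by its name, has taken for a name from the list of things; names that differ only in an ending like _2 or _b are one class to them, and where a whole thing is asked for, a point or a joint stands for the part that bears it (a point fixed in the world has none). Each returns a list of dicts, best first, with "score" (0 to 1); they miss things now and then, are a little off and sometimes report something else, mostly with a low value. They report only what shows in the picture. A call takes as long as a camera call. They do not tell look-alikes from the thing itself.
- look_for(name, camera): "point" ([x, y, z] in m, in world coordinates, good to about 4 mm: the middle of the surface that is visible of it).
The state is a dict: "t": time; "qpos": joint angles; "dq": joint speeds; "tau": joint torques, N m; "position": TCP position; "tcp_rot": TCP orientation; "wrist_force": force on the tool from outside, world axes, zero at the start; "torque": the same for the moment, N m; "width": opening from 0.0 (shut) to 1.0 (fully open).
Only numpy, scipy, OpenCV 4.12 (cv2) and the standard library are available. Lean on these libraries where they do the work, as an engineer would, in place of code of your own. Each camera call takes 0.05 s, during which the arm holds its last target.

## Working session

There is one attempt and no reset: what is moved stays moved. The work goes in short steps, Python scripts to look and compute and a tool call to move; the robot and the scene stay as the last step left them, time stands still between calls to the robot, and variables do not carry over. Pictures are saved under pics/ and viewed, and the job is handed in when it is done.

Besides the shell and the picture viewer there is one more tool, called after "Emit:" as name(argument=value, ...) on one line, values as JSON. move_arm: Moves the arm, as the interface text tells. Its arguments: {"type":"object","properties":{"targets":{"type":"array","items":{"type":"array","items":{"type":"number"}}},"squeeze":{"type":"number"}},"required":["targets"]}

```bash
ls; mkdir -p pics
python3 - <<'E'
from cell import status,cams,look_for
import cv2,numpy as np
print(status.sense())
for n in ["scene","top","wrist"]:
    im=cams.grab_frame(n); cv2.imwrite(f"pics/{n}0.png",im[:,:,::-1])
    c=cams.calibration(n); print(n,{k:(np.round(v,4).tolist() if not isinstance(v,dict) else v) for k,v in c.items()})
E
```

```text
pics
{'t': 0.0, 'qpos': array([ 6.38504629e+01,  1.72172472e+01,  8.71805270e+01,  9.02464995e-04,
        7.56701694e+01, -3.81542585e+00]), 'dq': array([ 0.02598256, -0.05698459, -0.15968982,  0.00218307, -0.00426548,
       -0.01003048]), 'tau': array([-3.14515473e-04, -5.43505239e+01, -3.61801171e+01, -6.81078677e-05,
        3.96978983e-03, -3.56944247e-05]), 'position': array([0.20889565, 0.50853284, 0.23070414]), 'tcp_rot': array([ -94.5525177 ,   89.93205074, -116.88685287]), 'wrist_force': array([-0.17759519, -0.43904642, -0.46669201]), 'torque': array([ 0.04321508,  0.01748004, -0.04705024]), 'width': 0.9998899505365774}
scene {'vertical_fov': 46.3714, 'cx': 252.7517, 'cy': 191.0597, 'cam_to_world': [[-0.4492, -0.6016, 0.6605, 1.3449], [0.8934, -0.2958, 0.3382, 0.4094], [-0.008, 0.742, 0.6704, 0.973], [0.0, 0.0, 0.0, 1.0]]}
top {'vertical_fov': 56.3843, 'cx': 255.204, 'cy': 190.8641, 'cam_to_world': [[0.0092, 0.9847, -0.1742, 0.3458], [-0.9997, 0.013, 0.0205, -0.0131], [0.0224, 0.174, 0.9845, 1.2984], [0.0, 0.0, 0.0, 1.0]]}
wrist {'vertical_fov': 67.2808, 'cx': 256.122, 'cy': 195.9255, 'mount': [[0.0004, 0.2622, -0.965, -0.1443], [1.0, -0.0003, 0.0003, 0.0008], [-0.0002, -0.965, -0.2622, -0.0649], [0.0, 0.0, 0.0, 1.0]]}
```

View pics/scene0.png

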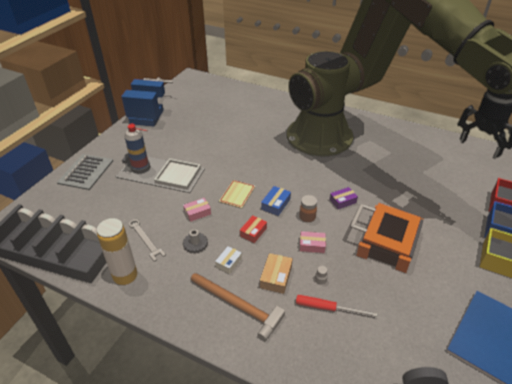

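View pics/top0.png

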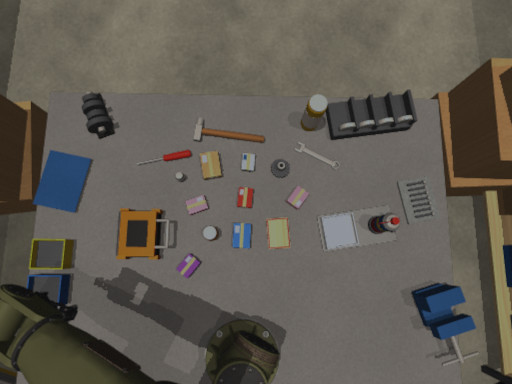

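View pics/wrist0.png

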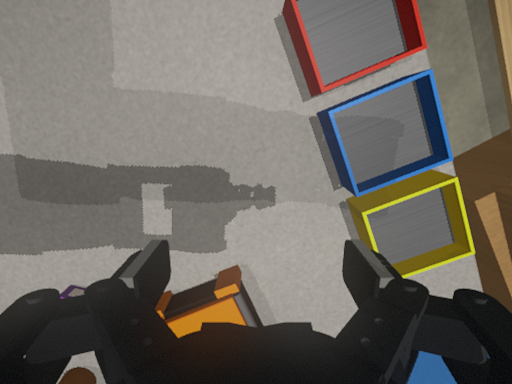

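```bash
cat > h.py <<'E'
from cell import status,cams,look_for,hand_in
import cv2,numpy as np
from scipy.spatial.transform import Rotation as Ro
def pose():
    s=status.sense(); return np.array(s['position']),Ro.from_euler('xyz',s['tcp_rot'],degrees=True).as_matrix(),s
def cam(n):
    c=cams.calibration(n); f=192/np.tan(np.radians(c['vertical_fov'])/2)
    if n=='wrist':
        p,R,_=pose(); T=np.eye(4);T[:3,:3]=R;T[:3,3]=p; M=T@np.array(c['mount'])
    else: M=np.array(c['cam_to_world'])
    return f,c['cx'],c['cy'],M
def unproj(C,uv,z):
    f,cx,cy,M=C; uv=np.atleast_2d(uv).astype(float)
    d=np.stack([(uv[:,0]-cx)/f,-(uv[:,1]-cy)/f,-np.ones(len(uv))],1)@M[:3,:3].T
    o=M[:3,3]; return o+d*((z-o[2])/d[:,2])[:,None]
def proj(C,P):
    f,cx,cy,M=C; q=(np.atleast_2d(P)-M[:3,3])@M[:3,:3]
    return np.stack([cx+f*q[:,0]/-q[:,2],cy+f*q[:,1]/q[:,2]],1)
def shot(n,name=None):
    C=cam(n); im=cams.grab_frame(n)[:,:,::-1].copy()
    if name: cv2.imwrite('pics/'+name,im)
    return C,im
def Rdown(yaw):
    # tool x down, tool y horizontal at angle yaw deg in world
    a=np.radians(yaw); x=np.array([0,0,-1.]);y=np.array([np.cos(a),np.sin(a),0]);return np.stack([x,y,np.cross(x,y)],1)
def plan(p,yaw):
    """print tool-frame shift & turn to reach p, jaws along yaw (mod 180)"""
    p0,R,s=pose(); best=None
    for k in (0,180):
        rv=Ro.from_matrix(R.T@Rdown(yaw+k)).as_rotvec(degrees=True)
        if best is None or np.linalg.norm(rv)<np.linalg.norm(best): best=rv
    d=R.T@(np.array(p)-p0)
    print('t',round(s['t'],2),'at',(p0*1e3).round(1),'jawyaw',np.degrees(np.arctan2(R[1,1],R[0,1])).round(1),'shift mm',(d*1e3).round(1),'turn',best.round(2),'w',round(s['width'],3),'q6',s['qpos'][5].round(1))
E
python3 - <<'E'
from h import *
p,R,s=pose(); print(R.round(3)); print(s['t'])
C,im=shot('top')
cv2.imwrite('pics/t1.png',cv2.resize(im[80:300,100:440],None,fx=2.3,fy=2.3,interpolation=cv2.INTER_CUBIC))
for n in ['carton_brown','carton_blue','carton_yellow','carton_red','carton_white','carton_green','board','gear','tray','nozzle_top','nozzle','handle','lid','hinge']:
    try: r=look_for(n,'top'); print(n,[(np.round(x['score'],2),np.round(x['point'],3).tolist(),proj(C,x['point'])[0].round().tolist()) for x in r[:4]])
    except Exception as e: print(n,e)
E
```

```text
[[-0.     0.38   0.925]
 [-0.001  0.925 -0.38 ]
 [-1.    -0.001 -0.   ]]
0.15
carton_brown [(np.float64(0.87), [0.656, 0.122, 0.037], [211.0, 167.0])]
carton_blue [(np.float64(0.75), [0.405, 0.007, 0.035], [242.0, 237.0])]
carton_yellow []
carton_red [(np.float64(0.76), [0.306, 0.187, 0.033], [189.0, 265.0]), (np.float64(0.68), [0.518, 0.168, 0.031], [197.0, 205.0]), (np.float64(0.63), [0.547, -0.193, 0.031], [298.0, 198.0]), (np.float64(0.57), [0.545, -0.006, 0.03], [246.0, 198.0])]
carton_white [(np.float64(0.64), [0.676, -0.01, 0.026], [247.0, 163.0])]
carton_green []
board [(np.float64(0.7), [0.407, 0.351, 0.065], [140.0, 235.0]), (np.float64(0.57), [0.419, -0.119, 0.008], [277.0, 234.0])]
gear [(np.float64(0.71), [0.657, -0.132, 0.01], [280.0, 169.0]), (np.float64(0.42), [0.713, -0.265, 0.009], [316.0, 155.0])]
tray [(np.float64(0.61), [0.441, -0.405, 0.013], [356.0, 228.0])]
nozzle_top [(np.float64(0.52), [0.679, -0.014, 0.026], [248.0, 162.0]), (np.float64(0.48), [0.45, -0.475, 0.178], [394.0, 222.0])]
nozzle [(np.float64(0.43), [0.453, -0.477, 0.177], [394.0, 221.0])]
handle [(np.float64(0.94), [0.412, 0.351, 0.068], [140.0, 233.0])]
lid [(np.float64(0.55), [0.41, 0.35, 0.066], [140.0, 234.0])]
hinge [(np.float64(0.82), [0.408, 0.35, 0.063], [141.0, 235.0])]
```

View pics/t1.png

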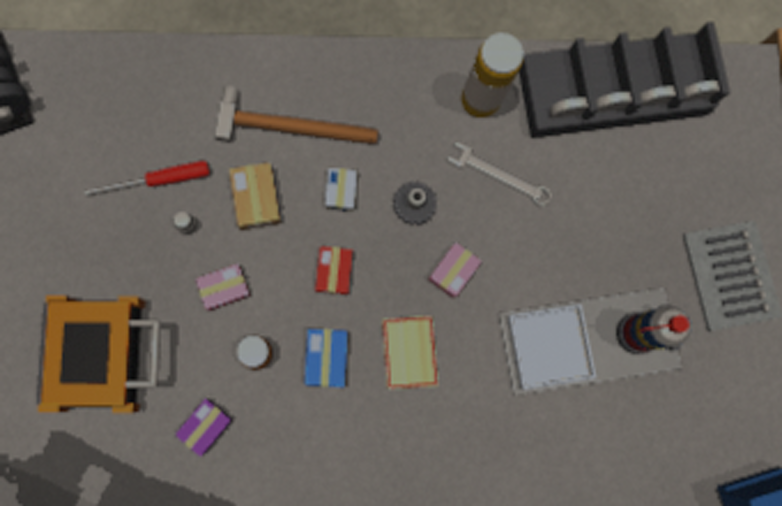

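Emit:
move_arm(targets=[[1,4.7,-32.5,50.6,0,0,0],[1,4.7,-32.5,50.6,0,0,0],[1,4.7,-32.5,50.6,0,0,0],[1,4.7,-32.5,50.6,0,0,0],[1,4.7,-32.5,50.6,0,0,0],[1,4.7,-32.5,50.6,0,0,0],[1,4.7,-32.5,50.6,0,0,0],[1,4.7,-32.5,50.6,0,0,0],[1,4.7,-32.5,50.6,0,0,0],[1,4.7,-32.5,50.6,0,0,0],[1,4.7,-32.5,50.6,0,0,0],[1,4.7,-32.5,50.6,0,0,0],[1,4.7,-32.5,50.6,0,0,0]])

```text
t: 2.52
position: [0.6704, -0.1494, 0.1703]
tcp_rot: [44.8, 89.6, 22.8]
wrist_force: [-0.4, -0.1, 1.2]
width: 1.001
```

Run:
```python
from h import *
plan([.657,-.132,.170],67.7)
C,im=shot('wrist','w1.png')
r=look_for('gear','wrist')
for x in r[:3]: print(x['score'],np.round(x['point'],4),proj(C,x['point']))
```

```text
t 2.52 at [ 670.4 -149.4  170.3] jawyaw 68.0 shift mm [  0.2  11.2 -18.9] turn [ 0.32  0.26 -0.26] w 1.001 q6 -83.8
0.8 [ 0.6535 -0.1299  0.0137] [[266.06782535 158.46443073]]
0.27 [ 0.6777 -0.0145  0.0283] [[385.59925709 139.3259493 ]]
```

View pics/w1.png

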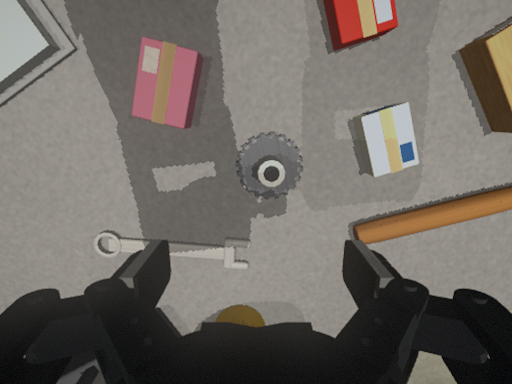

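Run:
```python
from h import *
C=cam('wrist')
print(unproj(C,[[269,165]],.012),unproj(C,[[271,173]],.05))
print(cams.calibration('wrist').keys())
g=unproj(C,[[271,173]],.05)[0]
plan([g[0],g[1],.10],68); plan([g[0],g[1],.017],68)
# white corners
w=unproj(C,[[361,118],[407,103],[419,164],[374,177]],.028);print(w.round(4)); print(np.linalg.norm(w-np.roll(w,1,0),axis=1))
p=unproj(C,[[144,38],[201,51],[187,128],[133,113]],.03);print(p.round(4)); print(np.linalg.norm(p-np.roll(p,1,0),axis=1))
```

```text
[[ 0.66057339 -0.1325003   0.012     ]] [[ 0.66178452 -0.13288375  0.05      ]]
dict_keys(['vertical_fov', 'cx', 'cy', 'mount'])
t 2.62 at [ 670.4 -152.5  167.6] jawyaw 67.8 shift mm [ 67.7  14.6 -15.5] turn [-0.23  0.12 -0.2 ] w 1.001 q6 -83.7
t 2.62 at [ 670.4 -152.5  167.6] jawyaw 67.8 shift mm [150.7  14.4 -15.6] turn [-0.23  0.12 -0.2 ] w 1.001 q6 -83.7
[[ 0.6491 -0.0348  0.028 ]
 [ 0.6524  0.0092  0.028 ]
 [ 0.7133  0.0058  0.028 ]
 [ 0.709  -0.0392  0.028 ]]
[0.06006692 0.04406163 0.06095796 0.04519653]
[[ 0.5113 -0.1927  0.03  ]
 [ 0.5396 -0.1507  0.03  ]
 [ 0.5951 -0.1913  0.03  ]
 [ 0.5636 -0.2322  0.03  ]]
[0.06559692 0.05066164 0.0687696  0.05157441]
```

Emit:
move_arm(targets=[[1,40,16,-15,0,0,0],[1,0,0,0,0,0,0],[1,0,0,0,0,0,0]])

```text
t: 3.0
position: [0.6632, -0.1325, 0.1283]
tcp_rot: [46.0, 89.7, 23.7]
wrist_force: [0.6, 0.6, 1.1]
width: 1.005
```

Run:
```python
from h import *
C,im=shot('wrist','w2.png'); pose()
plan([.661,-.131,.017],68)
```

```text
t 3.05 at [ 663.  -132.4  128. ] jawyaw 67.7 shift mm [ 1.11e+02  1.00e-01 -2.70e+00] turn [-0.29  0.17 -0.21] w 1.0 q6 -82.2
```

View pics/w2.png

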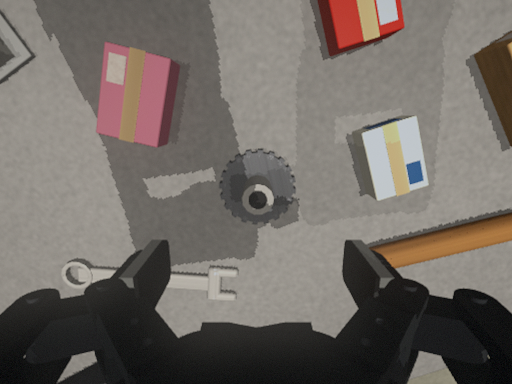

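Run:
```python
from h import *
C=cam('wrist')
print(unproj(C,[[258,187]],.012),unproj(C,[[258,198]],.05))
g=(unproj(C,[[258,187]],.012)+unproj(C,[[258,198]],.05))[0]/2
plan([g[0],g[1],.018],67.7)
```

```text
[[ 0.66188124 -0.12877898  0.012     ]] [[ 0.66161218 -0.12906054  0.05      ]]
t 3.05 at [ 663.  -132.4  128. ] jawyaw 67.7 shift mm [110.    2.4  -2.8] turn [ 0.01  0.17 -0.21] w 1.0 q6 -82.2
```

Emit:
move_arm(targets=[[1,40,2.4,-2.8,0,0,0],[1,40,0,0,0,0,0],[1,26,0,0,0,0,0],[1,3,0,0,0,0,0],[-1,0,0,0,0,0,0],[-1,0,0,0,0,0,0],[-1,0,0,0,0,0,0],[-1,0,0,0,0,0,0],[-1,0,0,0,0,0,0]], squeeze=60)

```text
t: 4.18
position: [0.6679, -0.1312, 0.0295]
tcp_rot: [16.2, 88.8, -6.0]
wrist_force: [0.3, -1.0, -2.6]
width: 0.279
```

Run:
```python
from h import *
plan([.44,-.40,.12],67.7)
```

```text
t 4.17 at [ 667.9 -131.2   29.5] jawyaw 67.7 shift mm [ -94.7 -334.6 -107. ] turn [ 0.02  1.18 -0.34] w 0.279 q6 -82.1
```

Emit:
move_arm(targets=[[0,0,0,0,0,0,0],[0,0,0,0,0,0,0],[0,0,0,0,0,0,0]])

```text
t: 4.55
position: [0.6679, -0.1312, 0.0297]
tcp_rot: [16.1, 88.8, -6.1]
wrist_force: [0.9, 0.4, -1.0]
width: 0.496
```

Run:
```python
from h import *
plan([.662,-.129,.018],67.7)
print(pose()[2]['wrist_force'])
C,im=shot('wrist','w3.png')
```

```text
t 4.55 at [ 667.9 -131.2   29.7] jawyaw 67.7 shift mm [11.5 -0.3 -6.6] turn [ 0.03  1.19 -0.34] w 0.496 q6 -82.1
[ 0.85547476  0.35773077 -1.02318294]
```

View pics/w3.png

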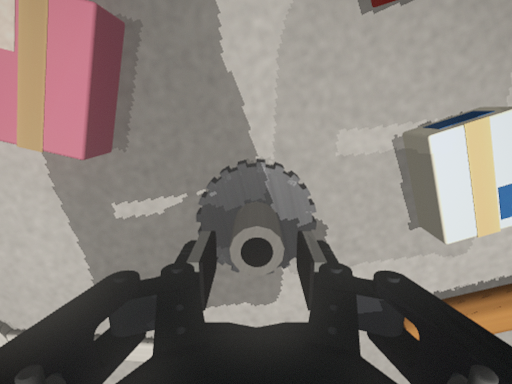

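Emit:
move_arm(targets=[[0,11.5,0,-5,0,1.2,-0.3],[0,0,0,0,0,0,0]])

```text
t: 4.85
position: [0.663, -0.1291, 0.0169]
tcp_rot: [172.9, 89.9, 150.6]
wrist_force: [0.6, -0.4, 0.0]
width: 0.5
```

Run:
```python
from h import *
plan([.662,-.129,.018],67.7)
print(pose()[2]['wrist_force'],pose()[2]['qpos'])
```

```text
t 4.85 at [ 663.  -129.1   16.9] jawyaw 67.7 shift mm [-1.1 -0.3 -1. ] turn [ 0.03 -0.13 -0.02] w 0.5 q6 -81.9
[ 0.60659126 -0.41698324  0.0321421 ] [-1.41408162e+01  4.59200242e+01  7.33653123e+01  4.07647198e-02
  6.08455467e+01 -8.18859842e+01]
```

Emit:
move_arm(targets=[[-1,0,0,0,0,0,0],[-1,0,0,0,0,0,0],[-1,0,0,0,0,0,0],[-1,-30,0,0,0,0,0],[-1,-60,0,0,0,0,0],[-1,-30,-20,0,0,0,0],[-1,0,-55,-18,0,0,0],[-1,0,-55,-18,0,0,0],[-1,0,-55,-18,0,0,0],[-1,0,-55,-18,0,0,0],[-1,0,-45,-18,0,0,0],[-1,0,0,0,0,0,0],[-1,0,0,0,0,0,0]], squeeze=70)

```text
t: 6.48
position: [0.4647, -0.3643, 0.1381]
tcp_rot: [178.6, 89.6, 156.4]
wrist_force: [0.7, 0.8, -2.1]
width: 0.289
```

Run:
```python
from h import *
plan([.44,-.40,.12],67.7)
C,im=shot('wrist','w4.png')
C,im=shot('top'); cv2.imwrite('pics/t2.png',cv2.resize(im[150:280,290:430],None,fx=4,fy=4,interpolation=cv2.INTER_CUBIC))
```

```text
t 6.47 at [ 464.7 -364.3  138.1] jawyaw 67.8 shift mm [ 18.2 -42.4  -9.2] turn [ 0.1  -0.42 -0.01] w 0.289 q6 -109.3
```

View pics/w4.png

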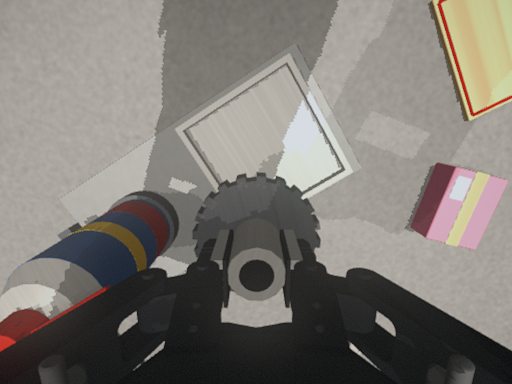

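View pics/t2.png

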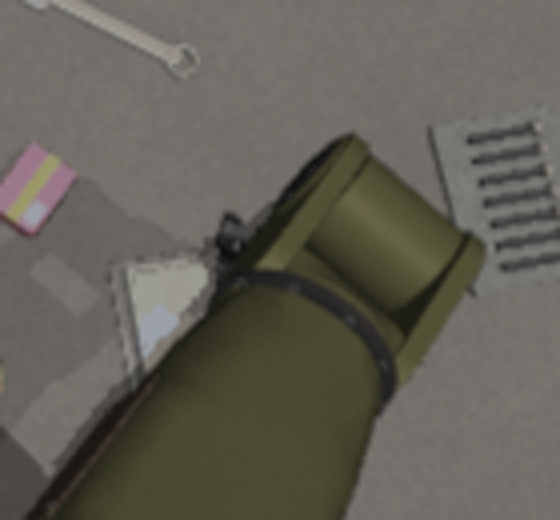

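Run:
```python
from h import *
C=cam('wrist')
im=cv2.imread('pics/w4.png'); cv2.imwrite('pics/w4z.png',cv2.resize(im[20:230,40:400],None,fx=2.2,fy=2.2,interpolation=cv2.INTER_CUBIC))
w=unproj(C,[[297,45],[178,129],[355,169]],.022);print(w.round(4)); print(w[1]-w[0],w[2]-w[0],np.linalg.norm(w[1]-w[0]),np.linalg.norm(w[2]-w[0]),(w[1]+w[2])/2)
# top first image
C=cam('top')
q=np.array([[512,311],[582,303],[593,375],[522,388]])/2.3+[100,80]
w=unproj(C,q,.018);print(w.round(4),w.mean(0))
```

```text
[[ 0.3639 -0.2856  0.022 ]
 [ 0.3876 -0.4059  0.022 ]
 [ 0.4805 -0.2719  0.022 ]]
[ 0.02373314 -0.1202139   0.        ] [0.11658696 0.01373842 0.        ] 0.12253425180627646 0.1173936236815531 [ 0.43402946 -0.33888145  0.022     ]
[[ 0.4865 -0.2834  0.018 ]
 [ 0.5005 -0.3942  0.018 ]
 [ 0.3885 -0.4071  0.018 ]
 [ 0.3676 -0.2961  0.018 ]] [ 0.4357689  -0.34519651  0.018     ]
```

View pics/w4z.png

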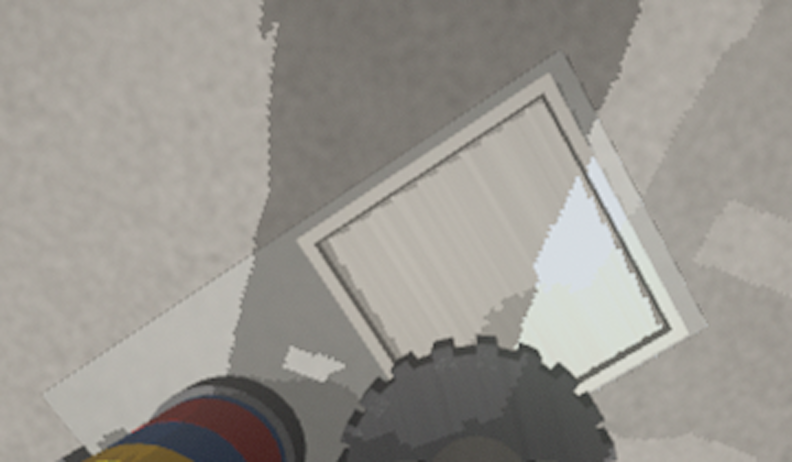

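Run:
```python
from h import *
C=cam('wrist')
for q,z in (([[543,97],[318,243],[668,330]],.011),([[550,75],[298,240],[688,333]],.022),([[543,97],[318,243],[668,330]],.022)):
    w=unproj(C,np.array(q)/2.2+[40,20],z); print(w.round(4).tolist(),np.linalg.norm(w[1]-w[0]),np.linalg.norm(w[2]-w[0]),(w[1]+w[2])/2)
plan([.4355,-.343,.05],67.7)
C=cam('top');print(unproj(C,[[394,221.5]],.178))
```

```text
[[0.3729, -0.2968, 0.011], [0.3903, -0.4037, 0.011], [0.4804, -0.2794, 0.011]] 0.10829839973131299 0.10890385135814296 [ 0.43534371 -0.34152478  0.011     ]
[[0.3681, -0.2934, 0.022], [0.3868, -0.408, 0.022], [0.4818, -0.2745, 0.022]] 0.11613134690554991 0.11520973919021545 [ 0.43429728 -0.34122268  0.022     ]
[[0.3743, -0.2985, 0.022], [0.3909, -0.4011, 0.022], [0.4774, -0.2818, 0.022]] 0.103916497293343 0.10449745151332063 [ 0.4341684  -0.34142464  0.022     ]
t 6.58 at [ 465.1 -363.9  138.1] jawyaw 67.9 shift mm [ 88.4   8.2 -34.6] turn [ 0.16 -0.42 -0.  ] w 0.285 q6 -109.3
[[ 0.45168762 -0.47555341  0.178     ]]
```

Emit:
move_arm(targets=[[-1,0,9.4,-35,0.2,-0.4,0],[-1,40,0,0,0,0,0],[-1,35,0,0,0,0,0],[-1,0,0,0,0,0,0],[-1,0,0,0,0,0,0]])

```text
t: 7.2
position: [0.4396, -0.3383, 0.0636]
tcp_rot: [-14.0, 89.8, -35.9]
wrist_force: [-0.8, 0.2, -1.9]
width: 0.284
```

Run:
```python
from h import *
plan([.435,-.3415,.029],67.7)
C,im=shot('wrist','w5.png')
```

```text
t 7.2 at [ 439.6 -338.3   63.6] jawyaw 68.1 shift mm [34.6 -4.6 -3.2] turn [0.37 0.17 0.04] w 0.284 q6 -109.5
```

View pics/w5.png

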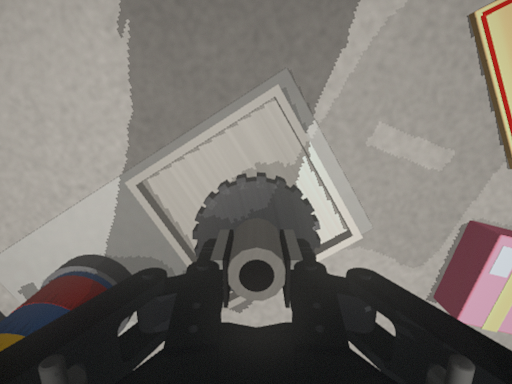

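Grip intact, gear above the tray. Lower it and release.

Emit:
move_arm(targets=[[-1,20,-4.6,-3.2,0.3,0.2,0],[-1,11,0,0,0,0,0],[-1,3,0,0,0,0,0],[-1,0,0,0,0,0,0]])

```text
t: 7.75
position: [0.4351, -0.3421, 0.0287]
tcp_rot: [-47.4, 89.9, -69.7]
wrist_force: [0.7, -0.2, -2.6]
width: 0.287
```

Run:
```python
from h import *
plan([.435,-.3415,.029],67.7); print(pose()[2]['wrist_force'])
```

```text
t 7.75 at [ 435.1 -342.1   28.7] jawyaw 67.7 shift mm [-0.3  0.5 -0.4] turn [0.04 0.07 0.08] w 0.287 q6 -109.6
[ 0.73359567 -0.20591293 -2.57818526]
```

Emit:
move_arm(targets=[[-1,2,0,0,0,0,0],[-1,0,0,0,0,0,0],[0,0,0,0,0,0,0],[0,0,0,0,0,0,0],[0,0,0,0,0,0,0],[0,-20,0,0,0,0,0],[0,-60,0,0,0,0,0],[-1,-60,0,0,0,0,0],[-1,-60,-15,-10,0,0,0],[-1,0,-15,-10,0,0,0],[-1,0,0,0,0,0,0],[-1,0,0,0,0,0,0]])

```text
t: 9.25
position: [0.405, -0.3619, 0.2319]
tcp_rot: [-44.5, 89.8, -66.8]
wrist_force: [0.0, 0.3, 0.6]
width: 0.002
```

Run:
```python
from h import *
plan([.455,-.478,.19],67.7)
C,im=shot('wrist','w6.png')
for n in ['gear','nozzle_top']:
    print([(x['score'],np.round(x['point'],4),proj(C,x['point'])[0]) for x in look_for(n,'wrist')[:2]])
```

```text
t 9.25 at [ 405.  -361.9  231.9] jawyaw 67.7 shift mm [ 42.3 -88.4  90.2] turn [0.05 0.11 0.11] w 0.002 q6 -113.4
[(0.64, array([ 0.4288, -0.3429,  0.0246]), array([277.17530081, 183.41518249]))]
[(0.53, array([ 0.4596, -0.4772,  0.176 ]), array([149.7539037 , 319.58700115])), (0.42, array([ 0.4286, -0.3451,  0.027 ]), array([275.59428475, 184.35360759]))]
```

View pics/w6.png

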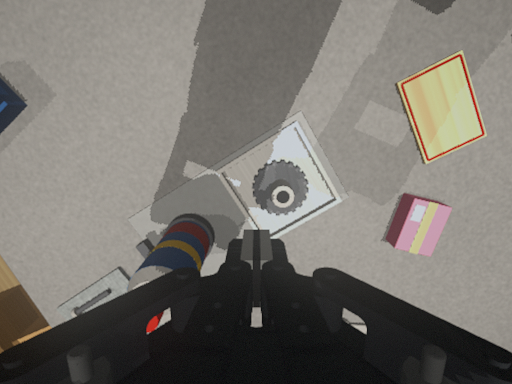

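Run:
```python
from h import *
C=cam('wrist')
w=unproj(C,[[397,83],[462,52],[486,133],[427,163]],.006);print(w.round(4).tolist(),np.linalg.norm(w-np.roll(w,1,0),axis=1),w.mean(0))
print(unproj(C,[[280,187]],.023),unproj(C,[[283,196]],.061))
plan([.458,-.478,.20],67.7)
```

```text
[[0.3723, -0.1655, 0.006], [0.3679, -0.0865, 0.006], [0.4715, -0.0776, 0.006], [0.4809, -0.1547, 0.006]] [0.1091192  0.07913563 0.10400786 0.07772734] [ 0.42315821 -0.12106516  0.006     ]
[[ 0.43480531 -0.34109454  0.023     ]] [[ 0.436222   -0.34116612  0.061     ]]
t 9.4 at [ 405.1 -361.8  231.8] jawyaw 67.8 shift mm [ 32.1 -87.5  92.9] turn [0.08 0.08 0.1 ] w -0.001 q6 -113.4
```

Emit:
move_arm(targets=[[-1,0,-44,45,0,0,0],[-1,0,-44,45,0,0,0],[-1,20,0,0,0,0,0],[-1,0,0,0,0,0,0],[-1,0,0,0,0,0,0]])

```text
t: 10.02
position: [0.4576, -0.4783, 0.2077]
tcp_rot: [162.2, 89.8, 140.2]
wrist_force: [0.2, -0.3, 0.7]
width: 0.002
```

Run:
```python
from h import *
plan([.458,-.478,.18],67.7)
C,im=shot('wrist','w7.png');shot('scene','s7.png')
im=cv2.imread('pics/s7.png');cv2.imwrite('pics/s7.png',cv2.resize(im[90:230,80:260],None,fx=4,fy=4))
print([(x['score'],np.round(x['point'],4)) for x in look_for('nozzle_top','scene')[:2]])
```

```text
t 10.03 at [ 457.6 -478.3  207.7] jawyaw 67.9 shift mm [27.7  0.4  0.4] turn [ 0.25 -0.21 -0.07] w 0.002 q6 -117.4
[(0.6, array([ 0.4579, -0.4781,  0.1739]))]
```

View pics/w7.png

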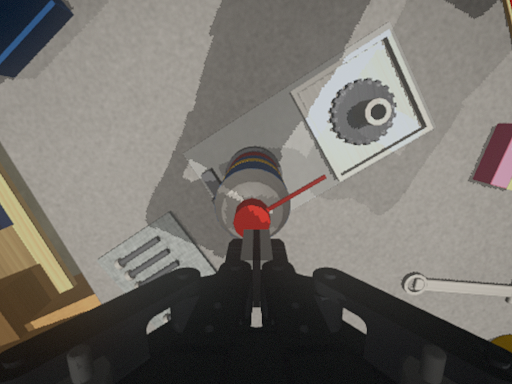

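View pics/s7.png

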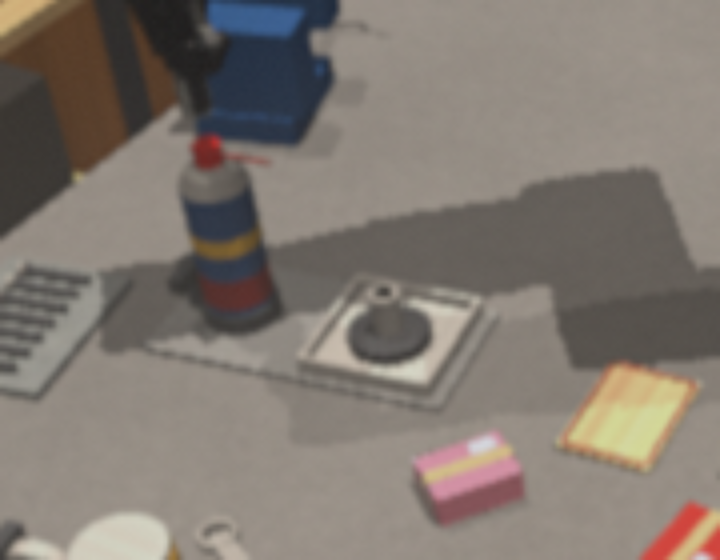

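Emit:
move_arm(targets=[[-1,20,0,0,0,0,0],[-1,6,0,0,0,0,0],[-1,4,0,0,0,0,0],[-1,4,0,0,0,0,0],[-1,0,0,0,0,0,0],[-1,0,0,0,0,0,0]])

```text
t: 10.92
position: [0.4582, -0.4782, 0.1782]
tcp_rot: [-39.3, 89.8, -61.3]
wrist_force: [-0.9, -0.1, 0.7]
width: 0.001
```

Emit:
move_arm(targets=[[-1,4,0,0,0,0,0],[-1,3,0,0,0,0,0],[-1,0,0,0,0,0,0],[-1,0,0,0,0,0,0]])

```text
t: 11.42
position: [0.4584, -0.4784, 0.1726]
tcp_rot: [-34.7, 89.7, -56.8]
wrist_force: [-2.2, 1.5, 6.1]
width: 0.001
```

Emit:
move_arm(targets=[[-1,2,0,0,0,0,0],[-1,0.5,0,0,0,0,0],[-1,0,0,0,0,0,0]])

```text
t: 11.8
position: [0.4584, -0.4785, 0.1725]
tcp_rot: [-33.4, 89.6, -55.4]
wrist_force: [-1.6, 2.4, 6.8]
width: -0.002
```

Emit:
move_arm(targets=[[-1,-20,0,0,0,0,0],[-1,-40,0,0,0,0,0],[-1,0,0,0,0,0,0],[-1,0,0,0,0,0,0]])

```text
t: 12.3
position: [0.458, -0.478, 0.2316]
tcp_rot: [-36.6, 89.7, -58.6]
wrist_force: [-0.3, -0.1, -0.1]
width: 0.001
```

Run:
```python
from h import *
plan([.655,.12,.17],85)
C,im=shot('wrist','w8.png')
```

```text
t 12.3 at [ 458.  -478.   231.6] jawyaw 68.0 shift mm [ 59.8 628.4 -41.7] turn [-17.01   0.18   0.18] w 0.001 q6 -117.4
```

View pics/w8.png

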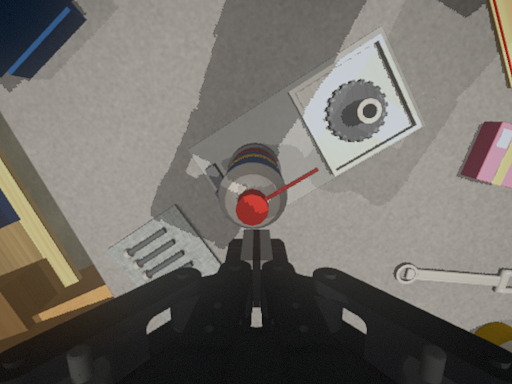

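Emit:
move_arm(targets=[[-1,5,53,-28,0,0,0],[-1,5,53,-28,0,0,0],[-1,5,53,-28,0,0,0],[1,5,53,-28,0,0,0],[1,5,53,-28,0,0,0],[1,5,53,-28,0,0,0],[1,0,0,0,-10,0,0],[1,0,0,0,-10,0,0],[1,0,0,0,0,0,0],[1,0,0,0,0,0,0]])

```text
t: 13.6
position: [0.4169, -0.1079, 0.1913]
tcp_rot: [168.0, 89.7, 166.2]
wrist_force: [-0.3, -0.3, -0.2]
width: 1.0
```

Run:
```python
from h import *
plan([.655,.12,.17],90)
C,im=shot('wrist','w9.png')
```

```text
t 13.6 at [ 416.9 -107.9  191.3] jawyaw 88.1 shift mm [ 20.2 235.5 230.7] turn [-1.85 -0.34 -0.08] w 1.0 q6 -107.5
```

View pics/w9.png

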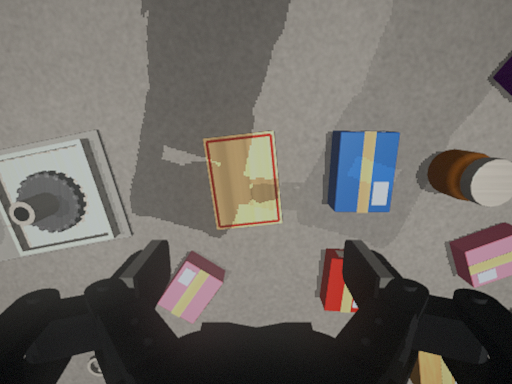

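```bash
cat >> h.py <<'E'
def quad(C,q,z):
    w=unproj(C,q,z); s=np.linalg.norm(np.roll(w,-1,0)-w,axis=1)
    # long axis
    e=np.roll(w,-1,0)-w; k=0 if s[0]+s[2]>s[1]+s[3] else 1
    d=(e[k]-e[k+2]); e2=(e[1-k]-e[(3-k)%4]) 
    yaw=np.degrees(np.arctan2(d[1],d[0]))%180; y2=np.degrees(np.arctan2(e2[1],e2[0]))%180
    print('centre',(w.mean(0)*1e3).round(1),'sides',(s*1e3).round(1),'long yaw',yaw.round(2),'short yaw',y2.round(2)); return w
E
python3 - <<'E'
from h import *
C=cam('wrist'); im=cv2.imread('pics/w9.png')
cv2.imwrite('pics/w9a.png',cv2.resize(im[115:240,195:295],None,fx=4.6,fy=4.6,interpolation=cv2.INTER_CUBIC))
cv2.imwrite('pics/w9b.png',cv2.resize(im[115:235,315:415],None,fx=4.6,fy=4.6,interpolation=cv2.INTER_CUBIC))
E
```

```text
(no output)
```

View pics/w9a.png

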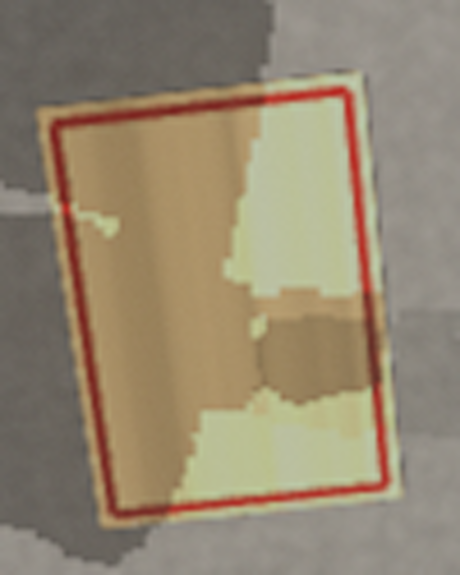

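View pics/w9b.png

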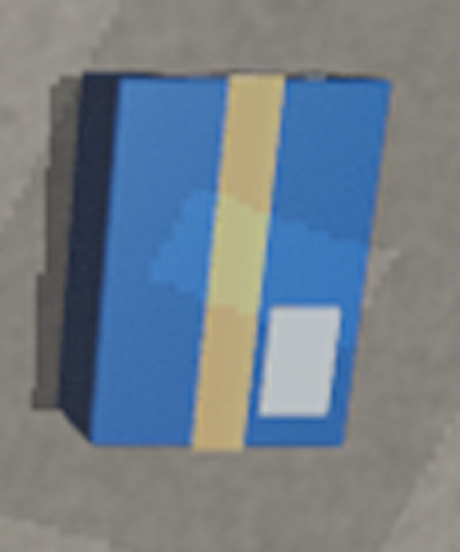

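Run:
```python
from h import *
C=cam('wrist')
print('board');print(quad(C,np.array([[40,110],[362,74],[402,494],[101,525]])/4.6+[195,115],.006))
print('line');quad(C,np.array([[56,125],[350,92],[387,485],[111,515]])/4.6+[195,115],.006)
print('blue');quad(C,np.array([[120,77],[392,80],[344,446],[93,444]])/4.6+[315,115],.034)
```

```text
board
centre [ 423.6 -121.5    6. ] sides [ 79.  108.8  80.1 108.8] long yaw 4.35 short yaw 94.42
[[ 0.37238937 -0.16506291  0.006     ]
 [ 0.36629965 -0.08627741  0.006     ]
 [ 0.47473785 -0.07748175  0.006     ]
 [ 0.48090133 -0.15736062  0.006     ]]
line
centre [ 424.2 -121.7    6. ] sides [ 72.4 101.9  73.4 102.3] long yaw 4.15 short yaw 94.6
blue
centre [412.1   9.7  34. ] sides [60.6 85.5 60.  85.6] long yaw 178.01 short yaw 87.63
```

Emit:
move_arm(targets=[[1,0,39,36,0,0,0],[1,0,39,36,0,0,0],[1,0,39,36,0,0,0],[1,0,39,36,0,0,0],[1,0,39,36,0,0,0],[1,0,39,20,0,0,0],[1,0,0,0,0,0,0],[1,0,0,0,0,0,0]])

```text
t: 14.65
position: [0.6328, 0.1223, 0.1875]
tcp_rot: [-178.9, 89.5, 177.8]
wrist_force: [-1.0, -0.1, 0.0]
width: 1.003
```

Run:
```python
from h import *
plan([.655,.12,.17],90)
C,im=shot('wrist','w10.png')
```

```text
t 14.65 at [632.8 122.3 187.5] jawyaw 86.7 shift mm [17.3 -1.  22.4] turn [-3.31 -0.45 -0.  ] w 1.003 q6 -79.1
```

View pics/w10.png

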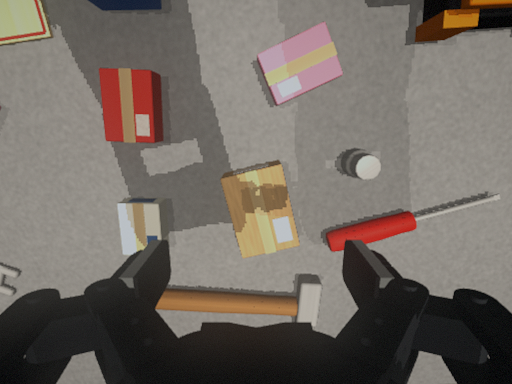

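Run:
```python
from h import *
im=cv2.imread('pics/w10.png')
cv2.imwrite('pics/w10a.png',cv2.resize(im[150:265,205:310],None,fx=4.6,fy=4.6,interpolation=cv2.INTER_CUBIC))
cv2.imwrite('pics/w10b.png',cv2.resize(im[55:155,90:180],None,fx=4.6,fy=4.6,interpolation=cv2.INTER_CUBIC))
```

```text
(no output)
```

View pics/w10a.png

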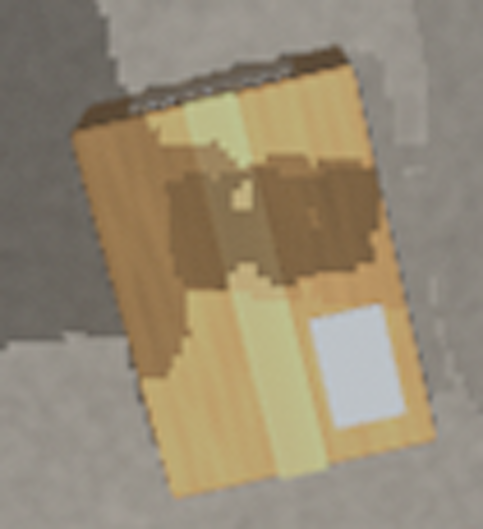

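View pics/w10b.png

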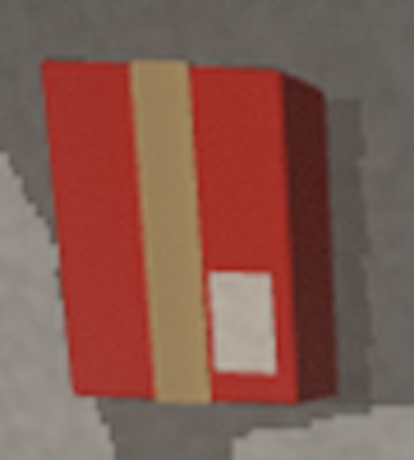

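Run:
```python
from h import *
C=cam('wrist')
print('brown');quad(C,np.array([[75,130],[352,67],[437,440],[175,497]])/4.6+[205,150],.036)
print('red');quad(C,np.array([[43,60],[280,68],[298,403],[73,393]])/4.6+[90,55],.030)
plan([.655,.12,.1],95)
```

```text
brown
centre [666.7 126.5  36. ] sides [64.3 93.5 65.3 94. ] long yaw 10.36 short yaw 99.87
red
centre [548.7  -1.4  30. ] sides [49.9 69.9 50.3 69.2] long yaw 174.53 short yaw 84.54
t 14.7 at [632.7 122.3 187.6] jawyaw 86.7 shift mm [87.5 -1.  23. ] turn [-8.31 -0.45 -0.03] w 1.003 q6 -79.1
```

Run:
```python
from h import *
f,cx,cy,_=cam('wrist');M=np.array(cams.calibration('wrist')['mount'])
C=(f,cx,cy,M)
for d in (0,-.006,-.013): print(d,proj(C,[[d,0,0.011],[d,0,-.011],[d,-.0425,-.011],[d,.0425,-.011],[d,.0425,.011]]).round(1).tolist())
im=cv2.imread('pics/w8.png');cv2.imwrite('pics/z.png',cv2.resize(np.hstack([im[200:330,200:310],cv2.imread('pics/w10.png')[200:330,310:420]]),None,fx=3.5,fy=3.5))
```

```text
0 [[255.5, 259.8], [255.5, 222.3], [175.5, 222.2], [335.5, 222.3], [332.6, 259.8]]
-0.006 [[255.5, 265.2], [255.5, 226.4], [172.4, 226.3], [338.6, 226.4], [335.5, 265.2]]
-0.013 [[255.5, 272.0], [255.4, 231.6], [168.3, 231.6], [342.6, 231.6], [339.2, 272.0]]
```

View pics/z.png

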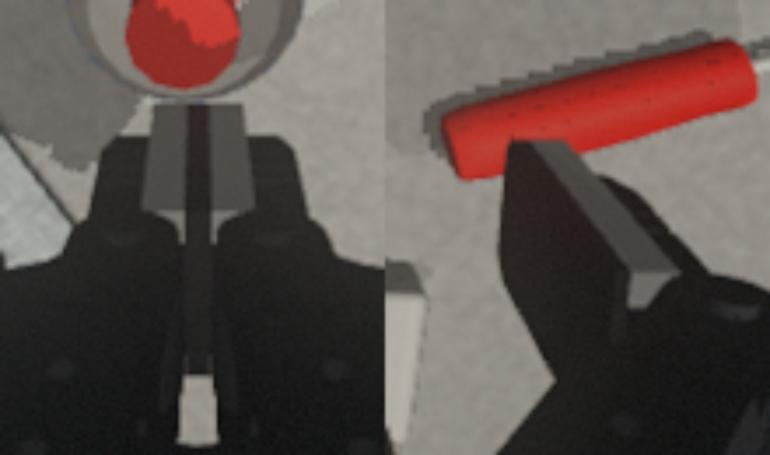

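Run:
```python
from h import *
C=cam('wrist')
print(unproj(C,[[327,238],[335,248],[365,240],[413,215],[160,300],[298,300]],.012).round(3))
a=np.radians(100.1); c=np.array([.6667,.1265]); y=np.array([np.cos(a),np.sin(a)]); print(c+.057*y,c-.057*y)
plan([.6667,.1265,.10],100.1)
```

```text
[[ 0.71   0.203  0.012]
 [ 0.724  0.212  0.012]
 [ 0.715  0.248  0.012]
 [ 0.687  0.303  0.012]
 [ 0.783 -0.008  0.012]
 [ 0.793  0.166  0.012]]
[0.6567041  0.18261668] [0.6766959  0.07038332]
t 14.7 at [632.7 122.3 187.6] jawyaw 86.7 shift mm [87.4  6.2 34.3] turn [-13.41  -0.44  -0.05] w 1.003 q6 -79.1
```

Emit:
move_arm(targets=[[1,0,0,0,-7,0,0],[1,0,0,0,-6.4,-0.4,0],[1,40,0,34,0,0,0],[1,30,0,0,0,0,0],[1,0,0,0,0,0,0]])

```text
t: 15.32
position: [0.6664, 0.1227, 0.1185]
tcp_rot: [22.8, 89.9, 32.7]
wrist_force: [-0.1, 0.1, 0.1]
width: 1.002
```

Run:
```python
from h import *
plan([.6667,.1265,-.003],100.1)
C,im=shot('wrist','w11.png')
```

```text
t 15.32 at [666.4 122.7 118.5] jawyaw 100.0 shift mm [121.5   3.6   0.7] turn [-0.13  0.12 -0.05] w 1.002 q6 -92.7
```

View pics/w11.png

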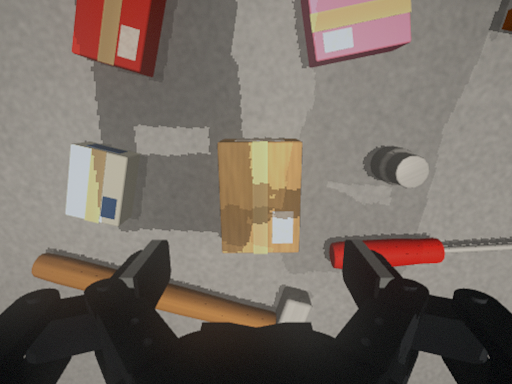

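Emit:
move_arm(targets=[[1,45,3.6,0.7,0,0,0],[1,40,0,0,0,0,0],[1,15,0,0,0,0,0],[1,0,0,0,0,0,0],[1,0,0,0,0,0,0]])

```text
t: 16.0
position: [0.6721, 0.1254, 0.0298]
tcp_rot: [0.5, 88.9, 10.2]
wrist_force: [0.5, 0.2, 0.2]
width: 1.0
```

Run:
```python
from h import *
plan([.6667,.1265,-.003],100.1)
C,im=shot('wrist','w12.png')
```

```text
t 16.0 at [672.1 125.4  29.8] jawyaw 99.8 shift mm [32.7  2.  -5.8] turn [-0.32  1.1  -0.01] w 1.0 q6 -92.3
```

View pics/w12.png

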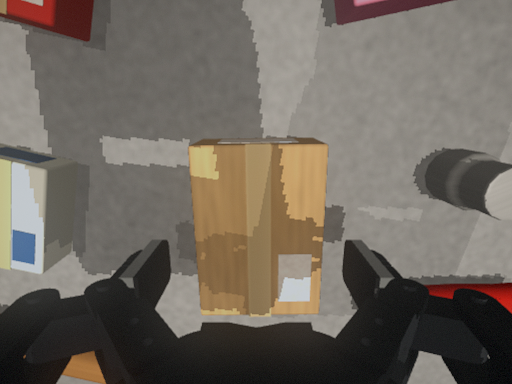

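Emit:
move_arm(targets=[[1,12,2,-6,-0.3,1.1,0],[1,11,0,0,0,0,0],[1,8,0,0,0,0,0],[1,0,0,0,0,0,0]])

```text
t: 16.55
position: [0.666, 0.1266, -0.0022]
tcp_rot: [6.1, 90.0, 16.2]
wrist_force: [-0.5, 0.6, -0.4]
width: 1.001
```

Run:
```python
from h import *
plan([.6667,.1265,-.003],100.1);print(pose()[2]['wrist_force'])
C,im=shot('wrist','w13.png')
C=cam('wrist')
```

```text
t 16.55 at [666.  126.6  -2.2] jawyaw 100.1 shift mm [ 0.8 -0.3  0.6] turn [ 0.01  0.01 -0.  ] w 1.001 q6 -92.4
[-0.48366757  0.59052341 -0.42849397]
```

View pics/w13.png

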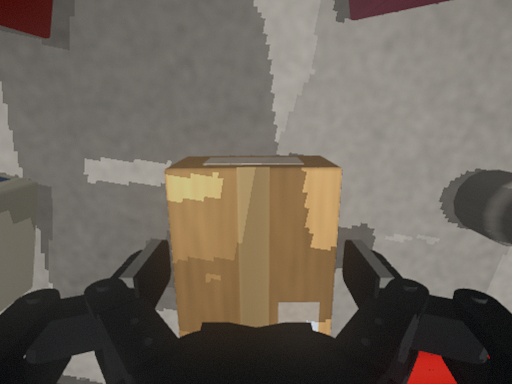

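Run:
```python
from h import *
C=cam('wrist');p,R,_=pose()
print(((unproj(C,[[168,167],[339,167]],.036)-p)@R*1e3).round(1))
```

```text
[[-37.8 -32.8 -46.9]
 [-37.8  30.8 -46.9]]
```

Emit:
move_arm(targets=[[-1,0,0,0,0,0,0],[-1,0,0,0,0,0,0],[-1,0,0,0,0,0,0],[-1,0,0,0,0,0,0]], squeeze=60)

```text
t: 17.1
position: [0.6665, 0.1267, -0.0012]
tcp_rot: [0.4, 89.9, 10.5]
wrist_force: [0.4, 0.0, -1.8]
width: 0.762
```

Emit:
move_arm(targets=[[-1,-30,0,0,0,0,0],[-1,-50,0,0,0,0,0],[-1,-20,-20,-30,0,0,0],[-1,0,-29,-40,0,0,0],[-1,0,-29,-40,0,0,0],[-1,0,-29,-40,0,0,0],[-1,0,-29,-40,0,0,0],[-1,0,-29,-40,0,0,0],[-1,0,-29,-40,0,0,0],[-1,0,0,0,5.8,0,0],[-1,0,0,0,0,0,0]])

```text
t: 18.48
position: [0.4259, -0.1187, 0.1011]
tcp_rot: [-36.9, 89.9, -32.7]
wrist_force: [0.8, -0.1, -2.6]
width: 0.762
```

Run:
```python
from h import *
plan([.4237,-.1216,.003],94.3)
C,im=shot('wrist','w14.png')
```

```text
t 18.48 at [ 425.9 -118.7  101.1] jawyaw 94.2 shift mm [98.1 -2.6 -2.6] turn [-0.07  0.1   0.08] w 0.762 q6 -114.5
```

View pics/w14.png

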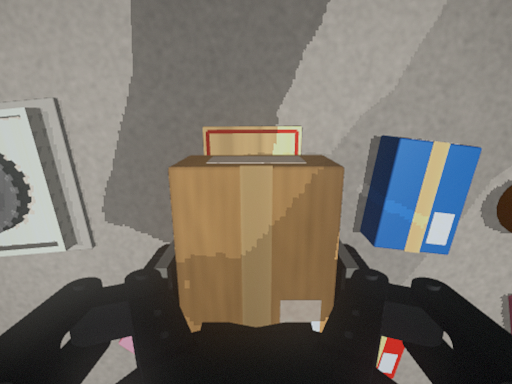

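Emit:
move_arm(targets=[[-1,40,-2.6,-2.6,0,0,0],[-1,36,0,0,0,0,0],[-1,8,0,0,0,0,0],[-1,0,0,0,0,0,0],[-1,0,0,0,0,0,0]])

```text
t: 19.15
position: [0.4264, -0.1206, 0.0172]
tcp_rot: [-30.0, 89.6, -25.0]
wrist_force: [0.1, -0.5, -3.0]
width: 0.767
```

Run:
```python
from h import *
plan([.4237,-.1216,.0045],94.3);print(pose()[2]['wrist_force'])
C,im=shot('wrist','w15.png')
```

```text
t 19.15 at [ 426.4 -120.6   17.2] jawyaw 95.0 shift mm [12.7 -0.7 -2.9] turn [0.69 0.3  0.17] w 0.767 q6 -115.5
[ 0.0565149  -0.49519137 -3.01453125]
```

View pics/w15.png

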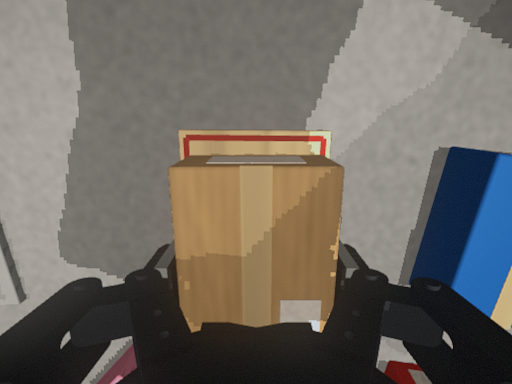

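Emit:
move_arm(targets=[[-1,9,-0.7,-2.9,0.7,0.3,0.2],[-1,3,0,0,0,0,0],[-1,1.5,0,0,0,0,0],[-1,0,0,0,0,0,0]])

```text
t: 19.7
position: [0.4244, -0.122, 0.0048]
tcp_rot: [-11.2, 89.9, -6.9]
wrist_force: [0.5, 0.1, -2.3]
width: 0.764
```

Run:
```python
from h import *
plan([.4237,-.1216,.0045],94.3);print(pose()[2]['wrist_force'])
```

```text
t 19.7 at [ 424.4 -122.     4.8] jawyaw 94.2 shift mm [ 0.3  0.5 -0.7] turn [-0.05  0.14  0.03] w 0.764 q6 -115.1
[ 0.52761478  0.14543964 -2.33374881]
```

Emit:
move_arm(targets=[[-1,1.5,0,-0.7,0,0,0],[-1,0,0,0,0,0,0],[1,0,0,0,0,0,0],[1,0,0,0,0,0,0],[1,0,0,0,0,0,0],[1,-20,0,0,0,0,0],[1,-60,0,0,0,0,0],[1,-60,0,0,0,0,0],[1,0,45,-1,6.5,0,0],[1,0,45,-1,0,0,0],[1,0,35,-1,0,0,0],[1,0,0,0,0,0,0],[1,0,0,0,0,0,0]])

```text
t: 21.32
position: [0.4211, 0.0056, 0.1498]
tcp_rot: [1.6, 89.6, -0.9]
wrist_force: [-0.0, -0.9, 0.1]
width: 1.0
```

Run:
```python
from h import *
plan([.4121,.0097,-.002],87.8)
C,im=shot('wrist','w16.png')
```

```text
t 21.32 at [421.1   5.6 149.8] jawyaw 87.5 shift mm [151.7   3.7 -10.2] turn [-0.34  0.36 -0.01] w 1.0 q6 -91.7
```

View pics/w16.png

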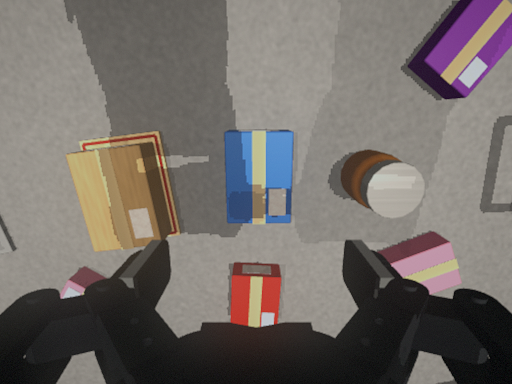

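Run:
```python
from h import *
im=cv2.imread('pics/w16.png');C=cam('wrist')
cv2.imwrite('pics/w16a.png',cv2.resize(im[120:260,55:190],None,fx=4,fy=4,interpolation=cv2.INTER_CUBIC))
print(unproj(C,[[342,178],[360,155]],0.01).round(3))
print('blue');quad(C,[[225,130],[293.5,130],[291,223],[227,223]],.034)
```

```text
[[0.42  0.092 0.01 ]
 [0.397 0.109 0.01 ]]
blue
centre [411.4   8.9  34. ] sides [60.2 87.1 61.4 87.1] long yaw 177.45 short yaw 87.45
```

View pics/w16a.png

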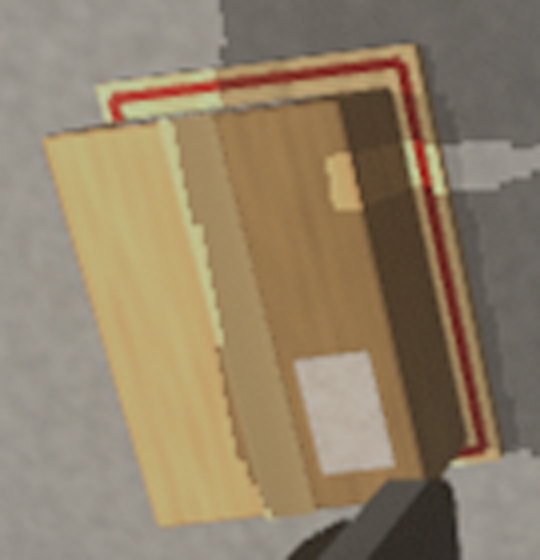

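Run:
```python
from h import *
C=cam('wrist')
print('brown');quad(C,np.array([[45,135],[340,97],[424,494],[160,525]])/4+[55,120],.042)
w=unproj(C,np.array([[97,87],[416,44],[499,457]])/4+[55,120],.006);print(w.round(4),(w[0]+w[2])/2, np.linalg.norm(np.diff(w,axis=0),axis=1))
```

```text
brown
centre [ 424.3 -121.9   42. ] sides [65.6 93.6 64.4 93.7] long yaw 3.87 short yaw 94.63
[[ 0.3726 -0.1662  0.006 ]
 [ 0.3658 -0.0865  0.006 ]
 [ 0.4747 -0.0788  0.006 ]] [ 0.42364825 -0.12250468  0.006     ] [0.08004538 0.10910328]
```

Emit:
move_arm(targets=[[1,0,3.4,-10,-0.2,0.4,0],[1,50,0,0,0,0,0],[1,50,0,0,0,0,0],[1,20,0,0,0,0,0],[1,0,0,0,0,0,0],[1,0,0,0,0,0,0]])

```text
t: 22.12
position: [0.4095, 0.007, 0.028]
tcp_rot: [140.7, 90.0, 138.1]
wrist_force: [0.0, 0.2, -0.5]
width: 0.999
```

Run:
```python
from h import *
plan([.4118,.0093,-.001],87.7)
```

```text
t 22.12 at [409.5   7.   28. ] jawyaw 87.4 shift mm [29.   2.4  2.2] turn [-0.34 -0.01 -0.01] w 0.999 q6 -91.5
```

Emit:
move_arm(targets=[[1,12,2.4,2.2,-0.3,0,0],[1,10,0,0,0,0,0],[1,6,0,0,0,0,0],[1,0,0,0,0,0,0]])

```text
t: 22.62
position: [0.4129, 0.0093, -0.0004]
tcp_rot: [0.3, 89.8, -2.0]
wrist_force: [0.5, 0.8, 0.1]
width: 1.0
```

Run:
```python
from h import *
plan([.4118,.0093,-.001],87.7)
C,im=shot('wrist','w17.png')
```

```text
t 22.62 at [ 4.129e+02  9.300e+00 -4.000e-01] jawyaw 87.7 shift mm [ 0.6 -0.1 -1.1] turn [-0.02  0.16 -0.  ] w 1.0 q6 -91.5
```

View pics/w17.png

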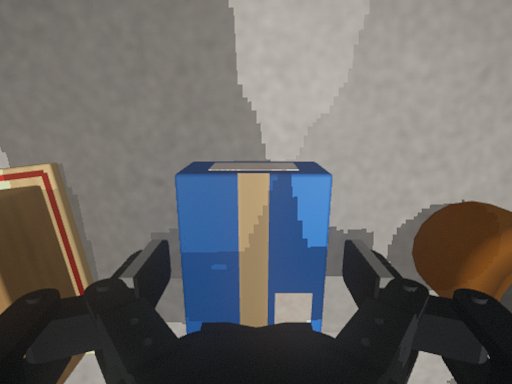

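Run:
```python
from h import *
C=cam('wrist');p,R,_=pose()
print(((unproj(C,[[177,174],[331,174]],.034)-p)@R*1e3).round(1))
```

```text
[[-34.3 -30.3 -43.6]
 [-34.3  29.3 -43.6]]
```

Emit:
move_arm(targets=[[-1,0,0,0,0,0,0],[-1,0,0,0,0,0,0],[-1,0,0,0,0,0,0],[-1,0,0,0,0,0,0],[-1,0,0,0,0,0,0]])

```text
t: 23.3
position: [0.4131, 0.0093, 0.0004]
tcp_rot: [-0.4, 89.8, -2.7]
wrist_force: [0.2, -0.5, -2.9]
width: 0.703
```

Run:
```python
from h import *
plan([.424,-.1217,.10],94.3)
```

```text
t 23.3 at [4.131e+02 9.300e+00 4.000e-01] jawyaw 87.7 shift mm [ -99.6 -130.5   16.5] turn [-6.62  0.21  0.01] w 0.703 q6 -91.5
```

Emit:
move_arm(targets=[[-1,-30,0,0,0,0,0],[-1,-50,0,0,0,0,0],[-1,-50,0,0,0,0,0],[-1,0,-40,5,-3,0,0],[-1,0,-45,5,-3.6,0,0],[-1,0,-46,5,0,0,0],[-1,0,0,0,0,0,0],[-1,0,0,0,0,0,0]])

```text
t: 24.3
position: [0.4297, -0.1246, 0.1345]
tcp_rot: [-18.8, 89.8, -14.2]
wrist_force: [-1.2, -0.2, -2.8]
width: 0.705
```

Run:
```python
from h import *
plan([.4244,-.1217,.0425],94.3);print(pose()[2]['wrist_force'])
C,im=shot('wrist','w18.png')
```

```text
t 24.3 at [ 429.7 -124.6  134.5] jawyaw 94.6 shift mm [92.   3.4 -5.3] turn [0.29 0.15 0.05] w 0.705 q6 -115.5
[-1.19898906 -0.16902281 -2.81004976]
```

View pics/w18.png

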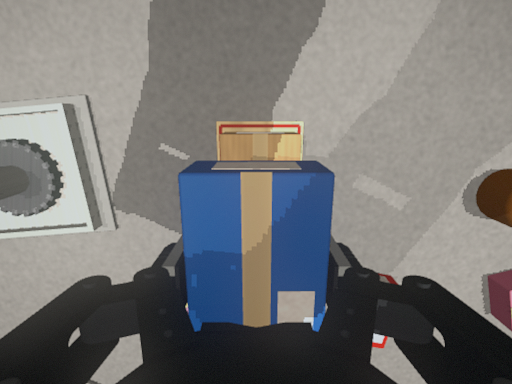

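Emit:
move_arm(targets=[[-1,0,3.4,-5.3,0.3,0.2,0],[-1,45,0,0,0,0,0],[-1,37,0,0,0,0,0],[-1,0,0,0,0,0,0],[-1,0,0,0,0,0,0]])

```text
t: 24.98
position: [0.4239, -0.1182, 0.0529]
tcp_rot: [-60.8, 89.9, -56.3]
wrist_force: [0.4, 0.0, -2.1]
width: 0.704
```

Run:
```python
from h import *
plan([.4244,-.1217,.0425],94.3);print(pose()[2]['wrist_force'])
```

```text
t 24.98 at [ 423.9 -118.2   52.9] jawyaw 94.5 shift mm [10.4 -3.5  0.2] turn [0.24 0.06 0.12] w 0.704 q6 -114.8
[ 0.40455271  0.04822753 -2.07313415]
```

Emit:
move_arm(targets=[[-1,6,-3.5,0.2,0.2,0,0.1],[-1,4,0,0,0,0,0],[-1,0,0,0,0,0,0]])

```text
t: 25.35
position: [0.4257, -0.1222, 0.0448]
tcp_rot: [-21.0, 89.7, -16.7]
wrist_force: [0.2, -0.4, -2.7]
width: 0.707
```

Run:
```python
from h import *
plan([.4244,-.1217,.0425],94.3);print(pose()[2]['wrist_force'])
```

```text
t 25.35 at [ 425.7 -122.2   44.8] jawyaw 94.3 shift mm [ 2.3  0.6 -1.2] turn [0.03 0.28 0.11] w 0.707 q6 -115.1
[ 0.16882559 -0.40088391 -2.7449935 ]
```

Emit:
move_arm(targets=[[-1,2,0.4,-1.2,0,0.3,0],[-1,1.3,0,0,0,0,0],[-1,0,0,0,0,0,0],[1,0,0,0,0,0,0],[1,0,0,0,0,0,0],[1,0,0,0,0,0,0],[1,-20,0,0,0,0,0],[1,-50,0,0,0,0,0],[1,-50,0,0,0,0,0],[1,0,38,45,9.8,0,0],[1,0,35,43,0,0,0],[1,0,30,35,0,0,0],[1,0,0,0,0,0,0],[1,0,0,0,0,0,0]])

```text
t: 27.1
position: [0.5524, -0.022, 0.1671]
tcp_rot: [-41.9, 89.8, -47.4]
wrist_force: [-0.7, 0.1, -0.0]
width: 0.999
```

Run:
```python
from h import *
plan([.5487,-.0014,.0],84.5)
C,im=shot('wrist','w19.png')
```

```text
t 27.1 at [552.4 -22.  167.1] jawyaw 84.5 shift mm [167.   20.5  -6.1] turn [0.01 0.14 0.12] w 0.999 q6 -90.5
```

View pics/w19.png

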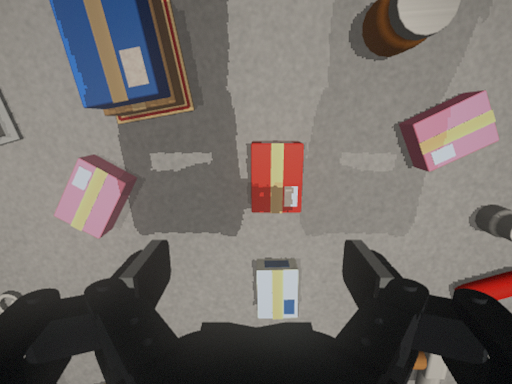

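Run:
```python
from h import *
im=cv2.imread('pics/w19.png');C=cam('wrist')
cv2.imwrite('pics/z.png',np.hstack([cv2.resize(im[130:225,235:315],None,fx=4.5,fy=4.5,interpolation=cv2.INTER_CUBIC),cv2.resize(im[250:345,240:320],None,fx=4.5,fy=4.5,interpolation=cv2.INTER_CUBIC)]))
```

```text
(no output)
```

View pics/z.png

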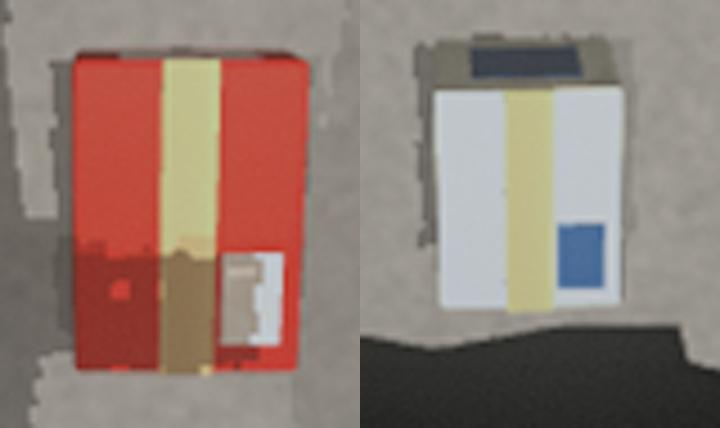

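Run:
```python
from h import *
C=cam('wrist')
print('red');quad(C,np.array([[75,60],[308,61],[299,371],[75,370]])/4.5+[235,130],.030)
print('white');quad(C,np.array([[433-360,90],[624-360,90],[620-360,303],[440-360,307]])/4.5+[240,250],.028)
plan([.549,-.001,.0],84.5)
```

```text
red
centre [549.1  -0.9  30. ] sides [49.8 69.9 51.1 69.9] long yaw 174.79 short yaw 84.28
white
centre [681.6 -10.3  28. ] sides [46.5 60.8 46.  62. ] long yaw 175.97 short yaw 85.34
t 27.15 at [552.4 -22.1 167.2] jawyaw 84.5 shift mm [167.1  21.1  -5.9] turn [-0.01  0.15  0.12] w 1.0 q6 -90.5
```

Emit:
move_arm(targets=[[1,0,21,-6,0,0.1,0.1],[1,50,0,0,0,0,0],[1,50,0,0,0,0,0],[1,40,0,0,0,0,0],[1,0,0,0,0,0,0],[1,0,0,0,0,0,0]])

```text
t: 27.9
position: [0.5471, 0.0015, 0.0278]
tcp_rot: [5.6, 89.7, -0.1]
wrist_force: [1.3, 1.0, 0.4]
width: 1.0
```

Run:
```python
from h import *
plan([.549,-.001,.001],84.5)
```

```text
t 27.9 at [547.1   1.5  27.8] jawyaw 84.3 shift mm [26.8 -2.3  2. ] turn [-0.19  0.33 -0.03] w 1.0 q6 -88.0
```

Emit:
move_arm(targets=[[1,12,-2.3,2,-0.2,0.3,0],[1,10,0,0,0,0,0],[1,5,0,0,0,0,0],[1,0,0,0,0,0,0]])

```text
t: 28.4
position: [0.5506, -0.0012, 0.0024]
tcp_rot: [8.5, 89.7, 3.0]
wrist_force: [0.3, 0.7, 0.3]
width: 1.002
```

Run:
```python
from h import *
plan([.549,-.001,.001],84.5)
C,im=shot('wrist','w20.png')
```

```text
t 28.4 at [550.6  -1.2   2.4] jawyaw 84.5 shift mm [ 1.3  0.  -1.7] turn [ 0.01  0.29 -0.04] w 1.002 q6 -88.5
```

View pics/w20.png

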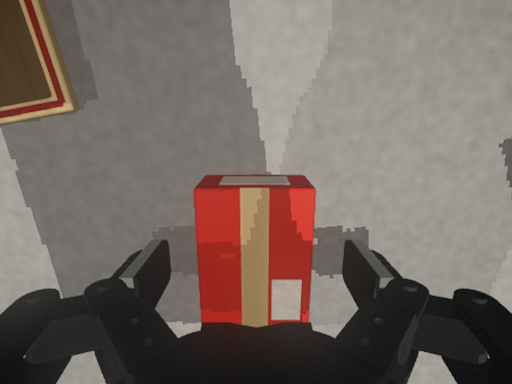

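Emit:
move_arm(targets=[[1,1.3,0,-1.7,0,0.3,0],[-1,0,0,0,0,0,0],[-1,0,0,0,0,0,0],[-1,0,0,0,0,0,0],[-1,0,0,0,0,0,0],[-1,0,0,0,0,0,0]])

```text
t: 29.2
position: [0.5494, -0.001, 0.002]
tcp_rot: [35.4, 89.9, 29.9]
wrist_force: [-0.3, -0.5, -0.3]
width: 0.583
```

Run:
```python
from h import *
plan([.424,-.1217,.13],94.3)
```

```text
t 29.2 at [549.4  -1.    2. ] jawyaw 84.5 shift mm [-128.3 -132.  -113.1] turn [-9.79  0.07 -0.04] w 0.583 q6 -88.5
```

Emit:
move_arm(targets=[[-1,-30,0,0,0,0,0],[-1,-55,0,0,0,0,0],[-1,-55,0,0,0,0,0],[-1,-10,-25,-20,-5,0,0],[-1,0,-38,-32,-4.8,0,0],[-1,0,-38,-32,0,0,0],[-1,0,-28,-20,0,0,0],[-1,0,0,0,0,0,0],[-1,0,0,0,0,0,0]])

```text
t: 30.32
position: [0.444, -0.1348, 0.1554]
tcp_rot: [167.8, 89.9, 172.4]
wrist_force: [0.2, 0.4, -0.4]
width: 0.586
```

Run:
```python
from h import *
plan([.424,-.1217,.078],94.3);print(pose()[2]['wrist_force'])
C,im=shot('wrist','w21.png')
```

```text
t 30.32 at [ 444.  -134.8  155.4] jawyaw 94.7 shift mm [ 77.4  14.7 -18.7] turn [ 0.39 -0.1  -0.02] w 0.586 q6 -116.1
[ 0.20078609  0.41749318 -0.4286578 ]
```

View pics/w21.png

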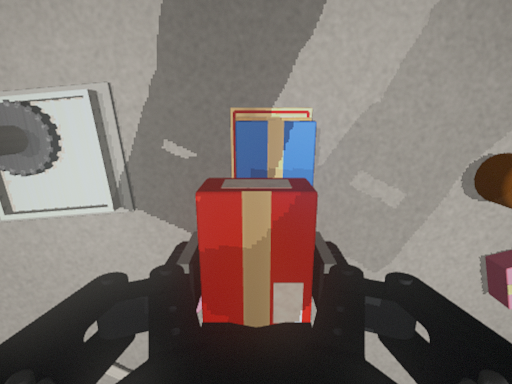

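Run:
```python
from h import *
C=cam('wrist')
print(unproj(C,[[237,122],[316,121],[276.5,121.5]],.076).round(4))
print(unproj(C,[[231,109],[312,108]],.006).round(4))
```

```text
[[ 0.3838 -0.154   0.076 ]
 [ 0.3782 -0.0949  0.076 ]
 [ 0.381  -0.1244  0.076 ]]
[[ 0.3732 -0.165   0.006 ]
 [ 0.3658 -0.0864  0.006 ]]
```

Blue is spot-on. Place red.

Emit:
move_arm(targets=[[-1,0,14.7,-18.7,0.4,0,0],[-1,0,0,0,0,0,0],[-1,40,0,0,0,0,0],[-1,26,0,0,0,0,0],[-1,0,0,0,0,0,0],[-1,0,0,0,0,0,0]])

```text
t: 31.12
position: [0.4276, -0.1192, 0.0889]
tcp_rot: [-37.8, 89.9, -33.1]
wrist_force: [0.8, 0.2, -1.5]
width: 0.588
```

Run:
```python
from h import *
plan([.424,-.1217,.078],94.3);print(pose()[2]['wrist_force'])
```

```text
t 31.12 at [ 427.6 -119.2   88.9] jawyaw 94.6 shift mm [10.9 -2.2 -3.8] turn [0.35 0.05 0.04] w 0.588 q6 -114.9
[ 0.8007405   0.22924375 -1.52374538]
```

Emit:
move_arm(targets=[[-1,6,-2.2,-3.8,0.3,0,0],[-1,4,0,0,0,0,0],[-1,0,0,0,0,0,0]])

```text
t: 31.5
position: [0.4248, -0.1222, 0.08]
tcp_rot: [-28.7, 89.8, -24.4]
wrist_force: [0.6, -0.4, -1.2]
width: 0.586
```

Run:
```python
from h import *
plan([.424,-.1217,.078],94.3);print(pose()[2]['wrist_force'])
```

```text
t 31.5 at [ 424.8 -122.2   80. ] jawyaw 94.3 shift mm [ 2.   0.5 -0.7] turn [0.03 0.2  0.11] w 0.586 q6 -115.1
[ 0.62170815 -0.35135954 -1.18324853]
```

Emit:
move_arm(targets=[[-1,2,0.4,-0.7,0,0.2,0],[-1,0.8,0,0,0,0,0],[-1,0,0,0,0,0,0],[0.7,0,0,0,0,0,0],[0.7,0,0,0,0,0,0],[0.7,0,0,0,0,0,0],[0.7,-20,0,0,0,0,0],[1,-50,0,0,0,0,0],[1,-20,0,0,8.6,0,0],[1,0,16,44,0,0,0],[1,0,16,44,0,0,0],[1,0,16,44,0,0,0],[1,0,16,44,0,0,0],[1,0,16,44,0,0,0],[1,0,16,20,0,0,0],[1,0,0,0,0,0,0],[1,0,0,0,0,0,0]])

```text
t: 33.62
position: [0.6782, -0.0428, 0.1699]
tcp_rot: [-75.4, 89.8, -80.1]
wrist_force: [0.8, -0.7, -0.5]
width: 0.997
```

Run:
```python
from h import *
plan([.6816,-.0103,.0],85.6)
C,im=shot('wrist','w22.png')
```

```text
t 33.62 at [678.2 -42.8 169.9] jawyaw 85.4 shift mm [169.8  33.2   0.7] turn [-0.24  0.04  0.16] w 0.997 q6 -92.0
```

View pics/w22.png

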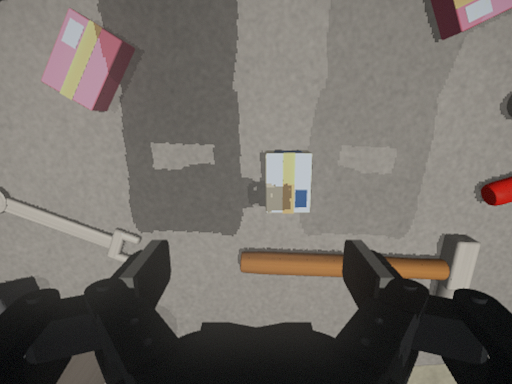

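Run:
```python
from h import *
C=cam('wrist')
quad(C,[[266,153],[312,153],[310,212.5],[266,213]],.028)
print(unproj(C,[[242,253],[340,255],[242,263]],.02).round(3))
plan([.6816,-.0103,.0],85.6)
```

```text
centre [681.  -10.2  28. ] sides [45.4 61.9 45.9 62.4] long yaw 176.11 short yaw 85.75
[[ 0.758 -0.065  0.02 ]
 [ 0.769  0.044  0.02 ]
 [ 0.77  -0.066  0.02 ]]
t 33.67 at [678.1 -42.9 170. ] jawyaw 85.3 shift mm [169.9  33.2   0.7] turn [-0.25  0.04  0.15] w 1.0 q6 -92.0
```

Emit:
move_arm(targets=[[1,0,33,0.5,-0.2,0,0.1],[1,50,0,0,0,0,0],[1,50,0,0,0,0,0],[1,40,0,0,0,0,0],[1,0,0,0,0,0,0],[1,0,0,0,0,0,0]])

```text
t: 34.42
position: [0.6808, -0.0128, 0.0321]
tcp_rot: [-8.6, 89.6, -13.3]
wrist_force: [1.2, 0.3, 0.9]
width: 1.006
```

Run:
```python
from h import *
plan([.6813,-.0102,.002],85.7)
```

```text
t 34.42 at [680.8 -12.8  32.1] jawyaw 85.3 shift mm [30.1  2.7  0.1] turn [-0.37  0.41  0.06] w 1.006 q6 -89.4
```

Emit:
move_arm(targets=[[1,14,2.7,0,-0.4,0.4,0],[1,10,0,0,0,0,0],[1,5,0,0,0,0,0],[1,0,0,0,0,0,0]])

```text
t: 34.92
position: [0.6826, -0.0102, 0.0051]
tcp_rot: [-12.8, 89.7, -17.0]
wrist_force: [-0.7, 0.7, -0.6]
width: 0.996
```

Run:
```python
from h import *
plan([.6813,-.0102,.002],85.7)
C,im=shot('wrist','w23.png')
```

```text
t 34.92 at [682.6 -10.2   5.1] jawyaw 85.8 shift mm [ 3.1 -0.1 -1.4] turn [0.05 0.27 0.06] w 0.996 q6 -89.6
```

View pics/w23.png

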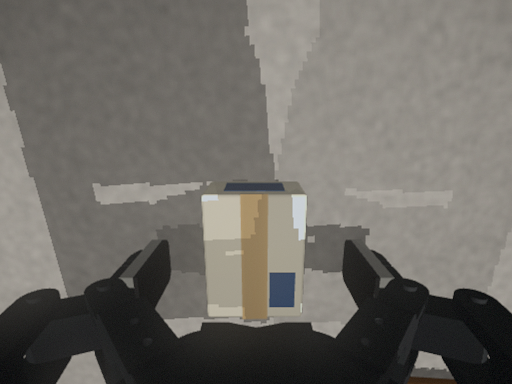

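Emit:
move_arm(targets=[[1,3,0,-1.4,0,0.3,0],[-1,0,0,0,0,0,0],[-1,0,0,0,0,0,0],[-1,0,0,0,0,0,0],[-1,0,0,0,0,0,0],[-1,0,0,0,0,0,0]])

```text
t: 35.72
position: [0.6817, -0.0102, 0.003]
tcp_rot: [-55.2, 89.9, -59.5]
wrist_force: [-0.1, 0.1, 0.3]
width: 0.524
```

Run:
```python
from h import *
plan([.424,-.1217,.17],94.3)
```

```text
t 35.73 at [681.7 -10.2   3. ] jawyaw 85.8 shift mm [-167.  -130.5 -248.6] turn [-8.55  0.04  0.07] w 0.524 q6 -89.6
```

Emit:
move_arm(targets=[[-1,-30,0,0,0,0,0],[-1,-60,0,0,0,0,0],[-1,-60,0,0,0,0,0],[-1,-25,0,0,-4.5,0,0],[-1,0,-15,-35,-4,0,0],[-1,0,-19,-47,0,0,0],[-1,0,-19,-47,0,0,0],[-1,0,-19,-47,0,0,0],[-1,0,-12,-40,0,0,0],[-1,0,0,0,0,0,0],[-1,0,0,0,0,0,0]])

```text
t: 37.1
position: [0.4642, -0.1104, 0.182]
tcp_rot: [-142.1, 89.9, -137.5]
wrist_force: [1.3, 0.8, -1.8]
width: 0.526
```

Run:
```python
from h import *
plan([.424,-.1217,.109],94.3);print(pose()[2]['wrist_force'])
C,im=shot('wrist','w24.png')
```

```text
t 37.1 at [ 464.2 -110.4  182. ] jawyaw 94.6 shift mm [ 73.1  -7.9 -40.8] turn [ 0.25 -0.1   0.08] w 0.526 q6 -112.2
[ 1.25428339  0.76340127 -1.76524239]
```

View pics/w24.png

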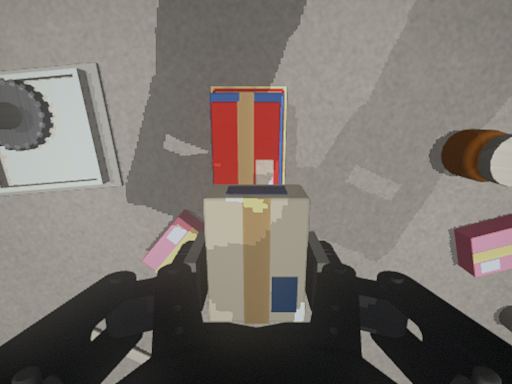

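Run:
```python
from h import *
C=cam('wrist')
w=unproj(C,[[211,102],[281,101]],.106);print(w.round(4),w.mean(0))
```

```text
[[ 0.3913 -0.1492  0.106 ]
 [ 0.3866 -0.0985  0.106 ]] [ 0.38894288 -0.12381751  0.106     ]
```

Emit:
move_arm(targets=[[-1,0,-8,-40.8,0.2,0,0],[-1,0,0,0,0,0,0],[-1,35,0,0,0,0,0],[-1,26,0,0,0,0,0],[-1,0,0,0,0,0,0],[-1,0,0,0,0,0,0]])

```text
t: 37.9
position: [0.4287, -0.1206, 0.1203]
tcp_rot: [-77.6, 89.9, -73.0]
wrist_force: [0.1, -0.0, -0.5]
width: 0.528
```

Run:
```python
from h import *
plan([.424,-.1217,.109],94.3);print(pose()[2]['wrist_force'])
```

```text
t 37.9 at [ 428.7 -120.6  120.3] jawyaw 94.6 shift mm [11.3 -0.7 -4.8] turn [0.3  0.03 0.11] w 0.528 q6 -114.9
[ 0.13082401 -0.04935652 -0.51198651]
```

Emit:
move_arm(targets=[[-1,6,-0.7,-4.8,0.3,0,0.1],[-1,4,0,0,0,0,0],[-1,0,0,0,0,0,0]])

```text
t: 38.28
position: [0.4247, -0.1219, 0.1113]
tcp_rot: [-23.4, 89.8, -19.1]
wrist_force: [-0.0, 0.2, -1.4]
width: 0.523
```

Run:
```python
from h import *
plan([.424,-.1217,.109],94.3);print(pose()[2]['wrist_force'])
```

```text
t 38.27 at [ 424.7 -121.9  111.3] jawyaw 94.3 shift mm [ 2.3  0.3 -0.7] turn [0.   0.17 0.07] w 0.523 q6 -115.1
[-0.03389776  0.15505364 -1.3884056 ]
```

Emit:
move_arm(targets=[[-1,2,0.3,-0.7,0,0.2,0],[-1,1,0,0,0,0,0],[-1,0,0,0,0,0,0],[0.6,0,0,0,0,0,0],[0.6,0,0,0,0,0,0],[0.6,0,0,0,0,0,0],[0.6,-20,0,0,0,0,0],[1,-50,0,0,0,0,0],[1,-50,0,0,0,0,0],[1,0,30,0,0,0,0],[1,0,0,0,0,0,0],[1,0,0,0,0,0,0]])

```text
t: 39.78
position: [0.4219, -0.0913, 0.233]
tcp_rot: [-73.1, 89.9, -68.8]
wrist_force: [0.5, -1.3, -0.6]
width: 1.002
```

Run:
```python
from h import *
plan([.40,.30,.2],90)
C,im=shot('wrist','w25.png'); shot('scene','s25.png')
```

```text
t 39.77 at [421.9 -91.3 233. ] jawyaw 94.3 shift mm [ 32.4 391.9   7.3] turn [4.28 0.03 0.09] w 1.002 q6 -111.3
```

View pics/w25.png

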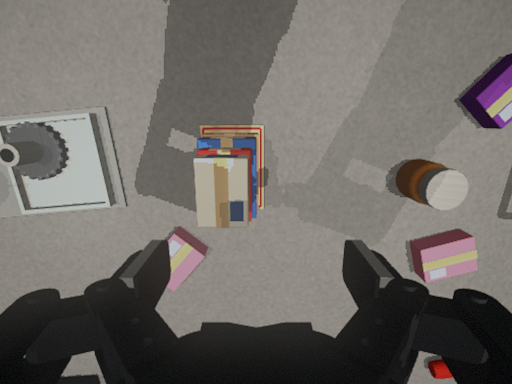

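View pics/s25.png

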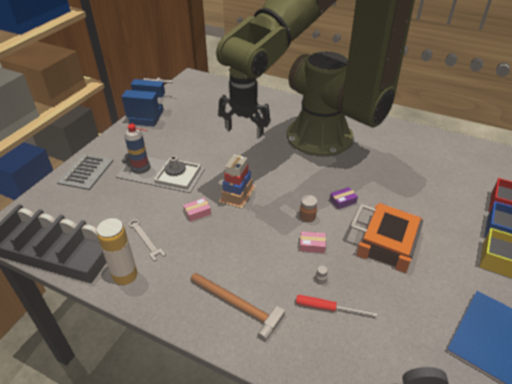

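Run:
```python
from h import *
im=cv2.imread('pics/w25.png');C=cam('wrist')
print('white');quad(C,[[195,159],[249,157.5],[248,227],[197,227]],.134)
cv2.imwrite('pics/z.png',cv2.resize(im[90:230,0:140],None,fx=4,fy=4,interpolation=cv2.INTER_CUBIC))
```

```text
white
centre [ 423.3 -121.   134. ] sides [45.6 62.5 45.9 61.2] long yaw 2.91 short yaw 95.07
```

View pics/z.png

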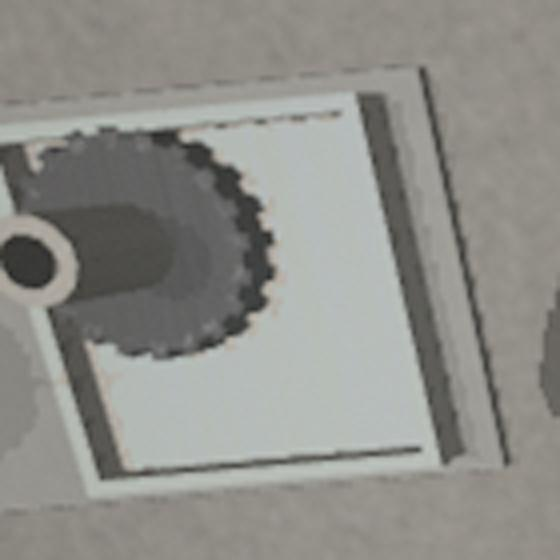

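Run:
```python
from h import *
C=cam('wrist')
print(unproj(C,np.array([[140,240]])/4+[0,90],.023), unproj(C,np.array([[35,261]])/4+[0,90],.061))
w=unproj(C,np.array([[130,470],[430,450],[355,105],[15,140]])/4+[0,90],.011);print(w.round(4),(w[0]+w[2])/2)
plan([.43,-.30,.2],67)
```

```text
[[ 0.41538826 -0.36269784  0.023     ]] [[ 0.41707634 -0.36346184  0.061     ]]
[[ 0.4945 -0.3846  0.011 ]
 [ 0.4801 -0.2846  0.011 ]
 [ 0.3709 -0.3009  0.011 ]
 [ 0.3892 -0.4064  0.011 ]] [ 0.43272381 -0.34276542  0.011     ]
t 39.88 at [421.8 -91.4 232.7] jawyaw 94.2 shift mm [  32.9 -208.6   -7.2] turn [27.24  0.    0.07] w 1.002 q6 -111.3
```

Emit:
move_arm(targets=[[0,0,-54,-5,0,0,0],[0,0,-54,-5,0,0,0],[0,0,-54,-5,0,0,0],[0,0,-54,-5,9,0,0],[0,10,-45,-15,9,0,0],[0,20,0,0,9,0,0],[0,20,0,0,0,0,0],[0,0,0,0,0,0,0],[0,0,0,0,0,0,0]])

```text
t: 41.0
position: [0.3956, -0.3644, 0.1781]
tcp_rot: [173.4, 89.7, 149.6]
wrist_force: [0.0, -0.6, 0.2]
width: 0.499
```

Run:
```python
from h import *
plan([.416,-.363,.1],67)
C,im=shot('wrist','w26.png')
```

```text
t 41.0 at [ 395.6 -364.4  178.1] jawyaw 66.2 shift mm [78.   9.5 18.5] turn [-0.83 -0.27 -0.03] w 0.499 q6 -112.7
```

View pics/w26.png

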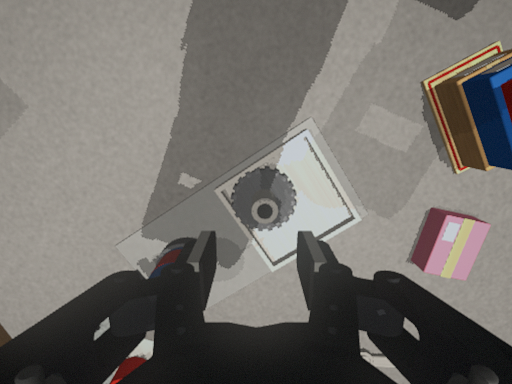

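Run:
```python
from h import *
C=cam('wrist')
a=unproj(C,[[264,197]],.023)[0];b=unproj(C,[[264.5,211]],.061)[0];print(a,b)
plan([*((a+b)/2)[:2],.029],67)
# tray outer rim top corners
w=unproj(C,[[214,187],[308,127],[361,214],[273,270]],.022);quad(C,[[214,187],[308,127],[361,214],[273,270]],.022)
```

```text
[ 0.4146937  -0.36252753  0.023     ] [ 0.41771068 -0.36441385  0.061     ]
t 41.05 at [ 395.5 -364.3  178. ] jawyaw 66.2 shift mm [148.9   9.   19.3] turn [-0.82 -0.28 -0.03] w 0.5 q6 -112.7
centre [ 431.  -340.1   22. ] sides [115.9 111.9 117.3 117.9] long yaw 100.27 short yaw 9.75
```

Emit:
move_arm(targets=[[0,0,9,19.3,-0.8,-0.3,0],[0,50,0,0,0,0,0],[0,50,0,0,0,0,0],[0,20,0,0,0,0,0],[0,0,0,0,0,0,0],[0,0,0,0,0,0,0]])

```text
t: 41.8
position: [0.4206, -0.3657, 0.061]
tcp_rot: [-17.8, 89.4, -40.7]
wrist_force: [-0.8, -0.3, -0.3]
width: 0.505
```

Run:
```python
from h import *
plan([.4163,-.3635,.029],67);print(pose()[2]['wrist_force'])
C,im=shot('wrist','w27.png')
```

```text
t 41.8 at [ 420.6 -365.7   61. ] jawyaw 67.2 shift mm [31.9  0.4 -5.1] turn [0.17 0.56 0.18] w 0.505 q6 -112.0
[-0.83880577 -0.28798829 -0.28798155]
```

View pics/w27.png

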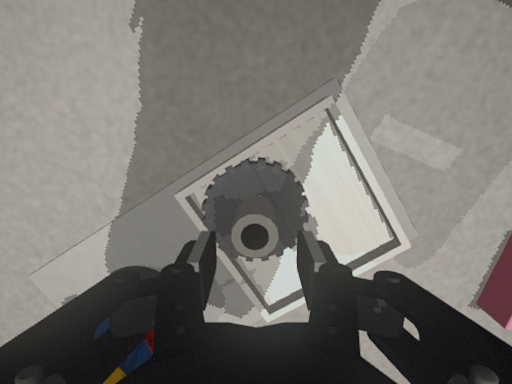

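Emit:
move_arm(targets=[[0,15,0.4,-5,0.2,0.5,0.2],[0,12,0,0,0,0,0],[0,5,0,0,0,0,0],[0,0,0,0,0,0,0]])

```text
t: 42.35
position: [0.4164, -0.3638, 0.0282]
tcp_rot: [-6.4, 89.8, -29.5]
wrist_force: [-0.4, -0.2, 0.3]
width: 0.498
```

Run:
```python
from h import *
plan([.4163,-.3635,.029],67);print(pose()[2]['wrist_force'])
C,im=shot('wrist','w28.png')
```

```text
t 42.35 at [ 416.4 -363.8   28.2] jawyaw 67.0 shift mm [-0.8  0.2 -0.2] turn [-0.05  0.16  0.02] w 0.498 q6 -111.9
[-0.36494995 -0.17773969  0.31742493]
```

View pics/w28.png

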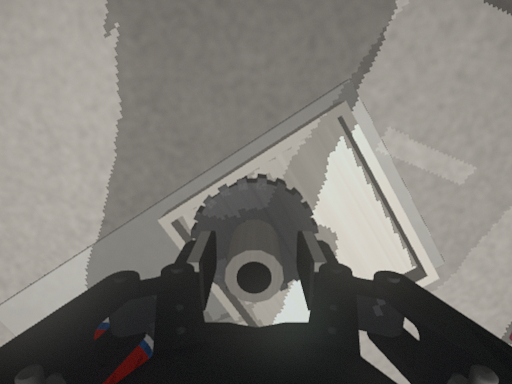

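Emit:
move_arm(targets=[[-1,0,0,0,0,0,0],[-1,0,0,0,0,0,0],[-1,0,0,0,0,0,0],[-1,-8,0,0,0,0,0],[-1,0,14,4,0,0,0],[-1,0,13,4,0,0,0],[-1,0,0,0,0,0,0],[-1,0,0,0,0,0,0]])

```text
t: 43.4
position: [0.4361, -0.34, 0.0374]
tcp_rot: [-7.4, 89.8, -30.3]
wrist_force: [0.0, -0.1, -1.9]
width: 0.284
```

Run:
```python
from h import *
plan([.434,-.3415,.0285],67);print(pose()[2]['wrist_force'])
```

```text
t 43.4 at [ 436.1 -340.    37.4] jawyaw 67.0 shift mm [ 8.9 -2.2 -1.4] turn [0.01 0.19 0.02] w 0.284 q6 -108.8
[ 0.00704468 -0.14039021 -1.93229422]
```

Emit:
move_arm(targets=[[-1,6,-2.2,-1.4,0,0.2,0],[-1,3,0,0,0,0,0],[-1,1.5,0,0,0,0,0],[-1,0,0,0,0,0,0],[0,0,0,0,0,0,0],[0,0,0,0,0,0,0],[0,0,0,0,0,0,0],[0,-20,0,0,0,0,0],[0,-60,0,0,0,0,0],[0,-60,0,-20,0,0,0],[0,-20,0,-20,0,0,0],[0,0,0,0,0,0,0]])

```text
t: 44.9
position: [0.3953, -0.3266, 0.1927]
tcp_rot: [-179.6, 89.9, 157.3]
wrist_force: [0.1, 0.3, 0.1]
width: 0.496
```

Run:
```python
from h import *
plan([.41,.25,.2],87)
C,im=shot('wrist','w29.png')
```

```text
t 44.9 at [ 395.3 -326.6  192.7] jawyaw 66.9 shift mm [  -6.9  536.1 -212.8] turn [-2.01e+01 -1.30e-01 -2.00e-02] w 0.496 q6 -110.5
```

View pics/w29.png

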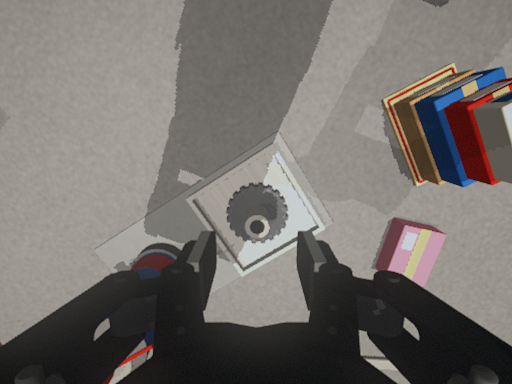

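Emit:
move_arm(targets=[[0,-30,0,0,0,0,0],[0,-10,54,-21,0,0,0],[0,0,54,-21,0,0,0],[0,0,54,-21,0,0,0],[0,0,54,-21,0,0,0],[0,0,54,-21,0,0,0],[0,0,54,-21,0,0,0],[0,0,54,-21,0,0,0],[0,0,54,-21,0,0,0],[0,0,50,-21,0,0,0],[0,0,0,0,-10,0,0],[0,0,0,0,-10,0,0],[0,0,0,0,0,0,0],[0,0,0,0,0,0,0]])

```text
t: 46.7
position: [0.4141, 0.2098, 0.2164]
tcp_rot: [175.4, 88.4, 172.5]
wrist_force: [-0.4, -1.4, 0.2]
width: 0.496
```

Run:
```python
from h import *
plan([.41,.25,.2],87)
C,im=shot('wrist','w30.png')
for n in ['handle','hinge','lid']: print(n,[(round(x['score'],2),np.round(x['point'],4)) for x in look_for(n,'wrist')[:2]])
C,im=shot('scene','s30.png'); cv2.imwrite('pics/s30z.png',cv2.resize(im[180:290,330:440],None,fx=5,fy=5,interpolation=cv2.INTER_CUBIC))
```

```text
t 46.7 at [414.1 209.8 216.4] jawyaw 87.1 shift mm [16.7 39.9 -5.7] turn [ 0.09 -1.62 -0.13] w 0.496 q6 -65.4
handle [(0.71, array([0.4099, 0.3514, 0.064 ]))]
hinge [(0.68, array([0.3996, 0.3529, 0.0611]))]
lid [(0.72, array([0.4046, 0.3573, 0.065 ]))]
```

View pics/w30.png

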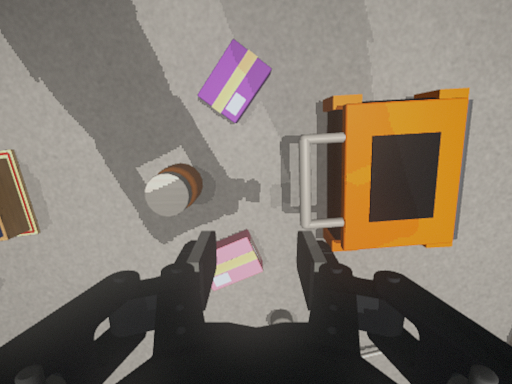

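View pics/s30z.png

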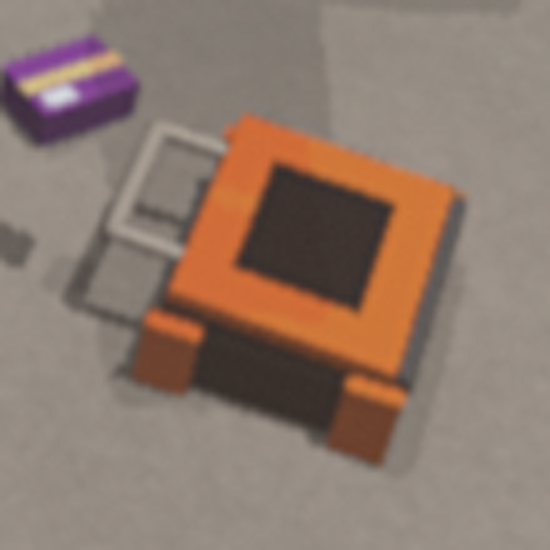

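Run:
```python
from h import *
im=cv2.imread('pics/w30.png');C=cam('wrist');
np.savez('v30.npz',M=C[3])
cv2.imwrite('pics/z.png',cv2.resize(im[80:260,280:480],None,fx=3.9,fy=3.3,interpolation=cv2.INTER_CUBIC))
print(unproj(C,[[303,140],[308,222]],.056).round(4))
print(unproj(C,[[303,140],[308,222]],.1).round(4))
```

```text
[[0.3701 0.2617 0.056 ]
 [0.4608 0.2664 0.056 ]]
[[0.3677 0.2546 0.1   ]
 [0.4454 0.2587 0.1   ]]
```

View pics/z.png

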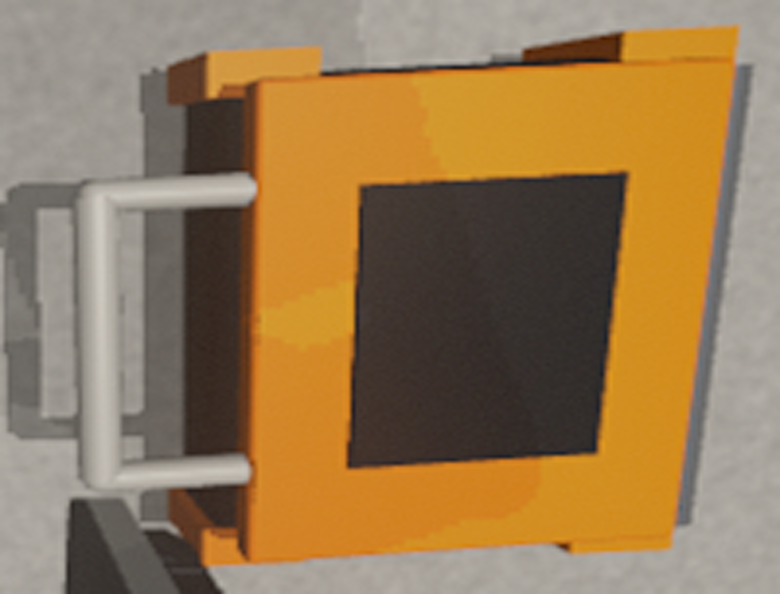

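Emit:
move_arm(targets=[[0,0,50,-6,0,-1.6,0],[0,0,35,0,0,0,0],[0,0,0,0,0,0,0],[0,0,0,0,0,0,0]])

```text
t: 47.45
position: [0.4127, 0.2962, 0.2182]
tcp_rot: [49.5, 89.7, 46.4]
wrist_force: [0.6, -1.0, 0.5]
width: 0.501
```

Run:
```python
from h import *
plan([.41,.25,.2],87)
C,im=shot('wrist','w31.png');np.savez('v31.npz',M=C[3])
cv2.imwrite('pics/z31.png',cv2.resize(im[60:300,200:440],None,fx=2.4,fy=2.4,interpolation=cv2.INTER_CUBIC))
```

```text
t 47.45 at [412.7 296.2 218.2] jawyaw 86.9 shift mm [ 18.  -46.4  -0.3] turn [-0.08  0.17 -0.2 ] w 0.501 q6 -55.4
```

View pics/z31.png

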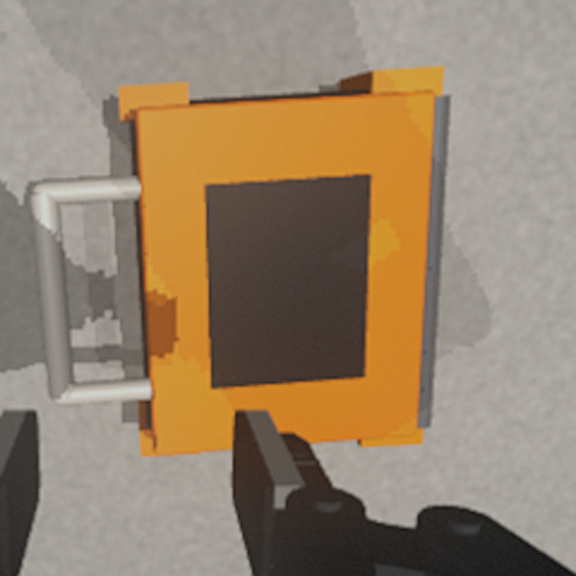

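```bash
cat > tri.py <<'E'
from h import *
f,cx,cy,_=cam('wrist')
M0=np.load('v30.npz')['M'];M1=np.load('v31.npz')['M']
def P(M): 
    V=np.linalg.inv(M)[:3]; K=np.array([[f,0,cx],[0,f,cy],[0,0,1]]); return K@np.diag([1,-1,-1])@V
def tri(a,b):
    X=cv2.triangulatePoints(P(M0),P(M1),np.array(a,float).reshape(2,1),np.array(b,float).reshape(2,1)); X=(X[:3]/X[3]).ravel()
    print((X*1e3).round(1),'res',(proj((f,cx,cy,M0),X)-a).round(1),(proj((f,cx,cy,M1),X)-b).round(1)); return X
E
python3 - <<'E'
from tri import *
tri((303.6,137.6),(217.5,140));tri((305.6,223),(225.8,222.5))
print('lid front');tri((344.1,104.8),(257.1,106.7));tri((343.6,249.7),(261,249.6))
print('lid back');tri((468.5,99.7),(381,98.8));tri((452.3,245.8),(375,244))
E
```

```text
[367.7 260.5  67.7] res [[0.1 0.6]] [[-0.1 -0.6]]
[457.2 261.7  67.7] res [[-0.  -0.4]] [[0.  0.4]]
lid front
[337.8 301.9  62.7] res [[0.1 0.6]] [[-0.1 -0.6]]
[483.  298.4  84.2] res [[-0.  -0.1]] [[0.  0.1]]
lid back
[338.  423.7  64.8] res [[-0.1 -0.5]] [[0.1 0.5]]
[495.2 428.3  60.3] res [[-0.  -0.4]] [[0.  0.4]]
```

Run:
```python
from h import *
plan([.4125,.2611,.13],90.)
```

```text
t 47.5 at [412.8 296.2 218.3] jawyaw 86.9 shift mm [ 88.2 -35.3   1.3] turn [-3.09  0.19 -0.21] w 0.499 q6 -55.4
```

Emit:
move_arm(targets=[[-0.3,0,-35.3,-1.5,-3,0,0],[-0.3,40,0,0,0,0,0],[-0.3,40,0,0,0,0,0],[-0.3,0,0,0,0,0,0],[-0.3,0,0,0,0,0,0]], squeeze=30)

```text
t: 48.12
position: [0.4112, 0.2572, 0.1393]
tcp_rot: [36.2, 89.5, 35.9]
wrist_force: [0.1, 1.0, 0.3]
width: 0.349
```

Run:
```python
from h import *
plan([.4125,.2611,.05],90.)
C,im=shot('wrist','w32.png');np.savez('v31.npz',M=C[3])
```

```text
t 48.12 at [411.2 257.2 139.3] jawyaw 89.7 shift mm [89.4  3.4  0.7] turn [-0.31  0.42 -0.31] w 0.349 q6 -62.1
```

View pics/w32.png

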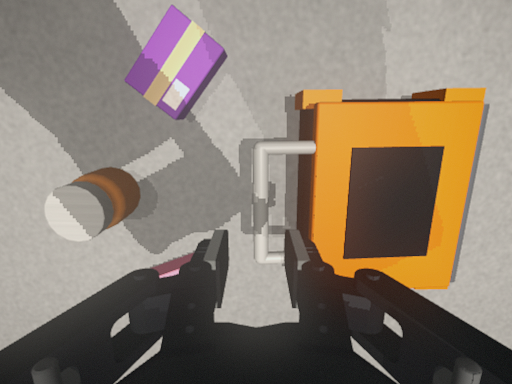

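Run:
```python
from tri import *
tri((303.6,137.6),(261,148));tri((305.6,223),(263,257))
C=(f,cx,cy,M1)
for z in (.056,.068): print(z,unproj(C,[[261,148],[263,257]],z).round(4).tolist())
```

```text
[368.2 261.3  65.1] res [[0.4 0.9]] [[-0.5 -1.2]]
[459.6 262.9  63.7] res [[0.4 0.4]] [[-0.6 -0.5]]
0.056 [[0.3701, 0.2619, 0.056], [0.4641, 0.2636, 0.056]]
0.068 [[0.3688, 0.2616, 0.068], [0.4578, 0.2632, 0.068]]
```

Emit:
move_arm(targets=[[-0.3,0,5,1.5,-0.3,0.4,-0.3],[-0.3,40,0,0,0,0,0],[-0.3,30,0,0,0,0,0],[-0.3,0,0,0,0,0,0],[-0.3,0,0,0,0,0,0]])

```text
t: 48.8
position: [0.416, 0.2651, 0.0738]
tcp_rot: [26.6, 89.5, 26.6]
wrist_force: [0.6, 0.2, 0.3]
width: 0.35
```

Run:
```python
from h import *
plan([.413,.2624,.046],90.);print(pose()[2]['wrist_force'])
C,im=shot('wrist','w33.png');np.savez('v31.npz',M=C[3])
```

```text
t 48.8 at [416.  265.1  73.8] jawyaw 90.1 shift mm [27.8 -2.9 -3.2] turn [ 0.08  0.45 -0.23] w 0.35 q6 -61.8
[0.57818183 0.19956158 0.30535443]
```

View pics/w33.png

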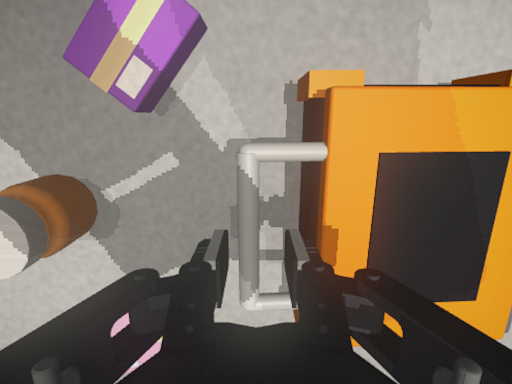

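Run:
```python
from tri import *
tri((303.6,137.6),(248.5,153));tri((305.6,223),(253,300))
```

```text
[368.2 260.9  67.4] res [[0.5 1. ]] [[-0.8 -2. ]]
[459.4 263.   63.8] res [[0.6 0.3]] [[-1.  -0.5]]
```

Emit:
move_arm(targets=[[-0.3,14,-2.9,-3,0,0.4,-0.2],[-0.3,10,0,0,0,0,0],[-0.3,4,0,0,0,0,0],[-0.3,0,0,0,0,0,0]])

```text
t: 49.35
position: [0.4135, 0.2624, 0.0454]
tcp_rot: [27.7, 89.8, 27.8]
wrist_force: [0.2, 0.5, 0.0]
width: 0.353
```

Run:
```python
from h import *
plan([.413,.2624,.046],90.);print(pose()[2]['wrist_force'])
C,im=shot('wrist','w34.png');np.savez('v31.npz',M=C[3])
```

```text
t 49.35 at [413.5 262.4  45.4] jawyaw 90.1 shift mm [-0.6 -0.  -0.5] turn [ 0.08  0.14 -0.07] w 0.353 q6 -62.0
[0.20041016 0.50659521 0.01786917]
```

View pics/w34.png

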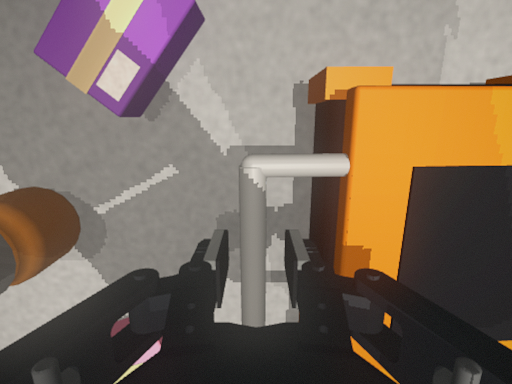

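Emit:
move_arm(targets=[[-1,0,0,0,0,0,0],[-1,0,0,0,0,0,0],[-1,0,0,0,0,0,0],[-1,0,0,0,0,0,0]])

```text
t: 49.9
position: [0.4137, 0.2607, 0.0456]
tcp_rot: [-36.5, 89.9, -36.4]
wrist_force: [0.6, 0.7, -3.7]
width: 0.132
```

Run:
```python
from h import *
plan([.413,.2624,.046],90.);print(pose()[2]['wrist_force'])
C,im=shot('top','t34.png');cv2.imwrite('pics/t34z.png',cv2.resize(im[80:380,100:440],None,fx=1.9,fy=1.9,interpolation=cv2.INTER_CUBIC))
C,im=shot('scene','s34.png');
```

```text
t 49.9 at [413.7 260.7  45.6] jawyaw 90.1 shift mm [-0.4  1.7 -0.7] turn [0.08 0.12 0.09] w 0.132 q6 -62.0
[ 0.61272885  0.72812214 -3.72752335]
```

View pics/t34z.png

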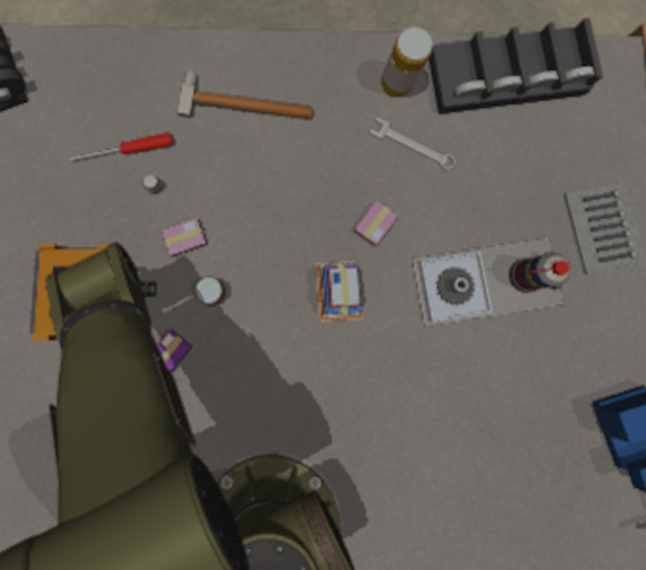

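View pics/s34.png

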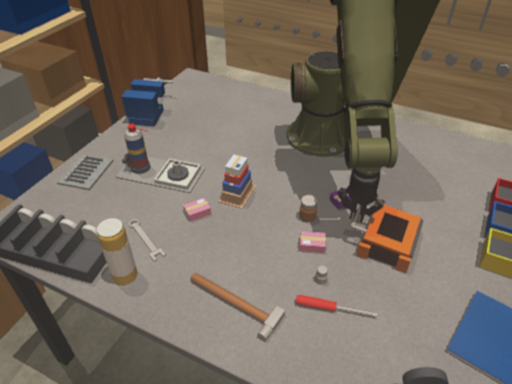

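Emit:
move_arm(targets=[[-1,-12,1,0,0,0,0],[-1,-13,3,0,0,0,0],[-1,-24,7.5,0,0,0,0],[-1,-23,11,0,0,0,0],[-1,0,0,0,0,0,0]])

```text
t: 50.62
position: [0.4136, 0.2833, 0.12]
tcp_rot: [-63.4, 89.7, -63.3]
wrist_force: [-0.1, 5.1, -1.5]
width: 0.124
```

```bash
cat > lid.py <<'E'
from h import *
p,R,s=pose(); g=p+R[:,0]*-.019
v=np.array([g[1]-.4283,g[2]-.052])*1e3
a=np.arctan2(v[1],-v[0])
print('t',s['t'],'g',(g*1e3).round(1),'r',np.hypot(*v).round(1),'theta deg',np.degrees(a-.024).round(1),'w',s['width'],'F',s['wrist_force'].round(1),'tilt',(R[:,0]).round(3),'y',R[:,1].round(3))
E
python3 lid.py
python3 - <<'E'
from h import *
C,im=shot('wrist','w35.png')
E
```

```text
t 50.625 g [413.5 283.4 139. ] r 169.0 theta deg 29.6 w 0.12382994078301478 F [-0.1  5.1 -1.5] tilt [ 0.002 -0.004 -1.   ] y [-0.002  1.    -0.004]
```

View pics/w35.png

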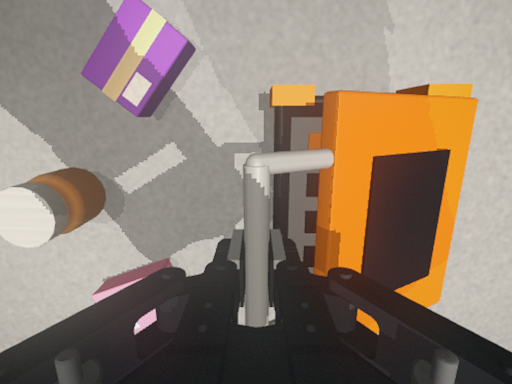

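Emit:
move_arm(targets=[[-1,-20.5,14.5,0,0,0,0],[-1,-18.2,17.5,0,0,0,0],[-1,-15.4,20,0,0,0,0],[-1,-12,22,0,0,0,0],[-1,0,0,0,0,0,0]])

```text
t: 51.3
position: [0.4136, 0.3524, 0.187]
tcp_rot: [-92.1, 88.9, -92.1]
wrist_force: [0.1, 3.1, -0.5]
width: 0.123
```

```bash
python3 lid.py
python3 - <<'E'
from h import *
C,im=shot('wrist','w36.png')
E
```

```text
t 51.3 g [413.7 352.7 206. ] r 171.6 theta deg 62.5 w 0.122663944436428 F [ 0.1  3.1 -0.5] tilt [-0.001 -0.018 -1.   ] y [ 0.     1.    -0.018]
```

View pics/w36.png

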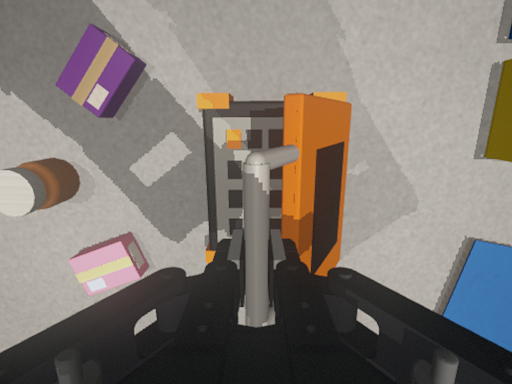

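Emit:
move_arm(targets=[[-1,-9,25.5,0,0,0,0],[-1,-5,26,0,0,0,0],[-1,-1,24,0,0,0,0],[-1,0,0,0,0,0,0],[-1,0,0,0,0,0,0]])

```text
t: 51.98
position: [0.4134, 0.4248, 0.2022]
tcp_rot: [-98.0, 88.7, -98.1]
wrist_force: [-2.5, -0.6, 6.0]
width: 0.126
```

```bash
python3 lid.py
python3 - <<'E'
from h import *
C,im=shot('wrist','w37.png');C,im=shot('scene','s37.png');cv2.imwrite('pics/s37z.png',cv2.resize(im[130:290,300:460],None,fx=3.6,fy=3.6,interpolation=cv2.INTER_CUBIC))
E
```

```text
t 51.975 g [413.4 425.2 221.2] r 169.2 theta deg 87.6 w 0.12597021626765112 F [-2.5 -0.6  6. ] tilt [-0.003 -0.022 -1.   ] y [ 0.003  1.    -0.022]
```

View pics/w37.png

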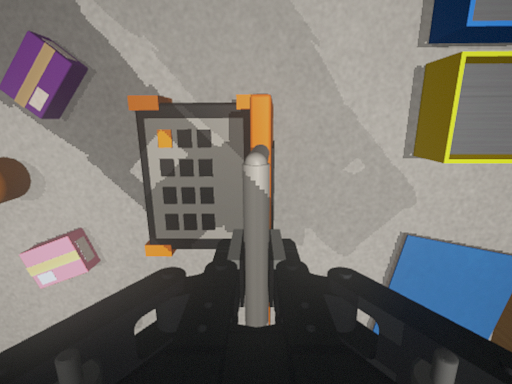

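View pics/s37z.png

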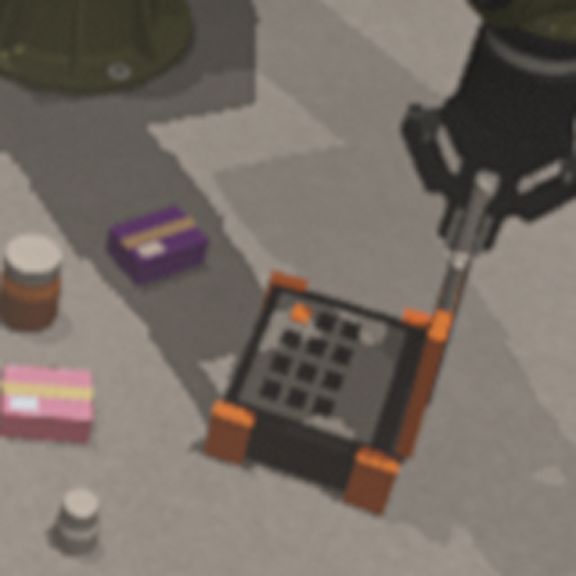

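Emit:
move_arm(targets=[[-1,1,14,0,0,-0.6,0],[-1,2,13,0,0,-0.6,0],[-1,2,8,0,0,0,0],[-1,0,0,0,0,0,0],[-1,0,0,0,0,0,0]])

```text
t: 52.7
position: [0.4136, 0.4576, 0.1985]
tcp_rot: [-48.3, 88.4, -48.5]
wrist_force: [-1.4, 3.2, 5.7]
width: 0.128
```

```bash
python3 lid.py
python3 - <<'E'
from h import *
C,im=shot('wrist','w38.png')
E
```

```text
t 52.7 g [413.3 458.  217.5] r 168.2 theta deg 98.8 w 0.12813999483455613 F [-1.4  3.2  5.7] tilt [ 0.018 -0.02  -1.   ] y [ 0.004  1.    -0.02 ]
```

View pics/w38.png

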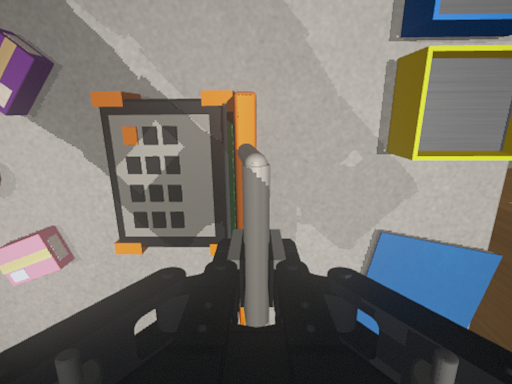

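Run:
```python
from h import *
C=cam('wrist')
print(unproj(C,[[101,107],[117,247],[221,99],[226,246]],.046).round(4))
print(unproj(C,[[101,107],[117,247],[221,99],[226,246],[235,95],[256,95]],.05).round(4))
```

```text
[[0.3411 0.3014 0.046 ]
 [0.4933 0.296  0.046 ]
 [0.3342 0.4207 0.046 ]
 [0.4913 0.4204 0.046 ]]
[[0.3412 0.3035 0.05  ]
 [0.4913 0.2982 0.05  ]
 [0.3343 0.4213 0.05  ]
 [0.4893 0.4209 0.05  ]
 [0.3308 0.4348 0.05  ]
 [0.3309 0.4549 0.05  ]]
```

Emit:
move_arm(targets=[[-1,0,1.5,0,0,0,0],[-1,0,0,0,0,0,0],[-0.3,0,0,0,0,0,0],[-0.3,0,0,0,0,0,0],[-0.3,0,0,0,0,0,0],[-0.3,0,0,0,0,0,0]])

```text
t: 53.5
position: [0.4141, 0.456, 0.1966]
tcp_rot: [-56.6, 88.4, -57.0]
wrist_force: [0.5, 0.5, 0.4]
width: 0.355
```

```bash
python3 lid.py
python3 - <<'E'
from h import *
C,im=shot('wrist','w39.png')
E
```

```text
t 53.5 g [413.8 456.5 215.6] r 166.0 theta deg 98.4 w 0.35482866618613046 F [0.5 0.5 0.4] tilt [ 0.015 -0.024 -1.   ] y [ 0.006  1.    -0.024]
```

View pics/w39.png

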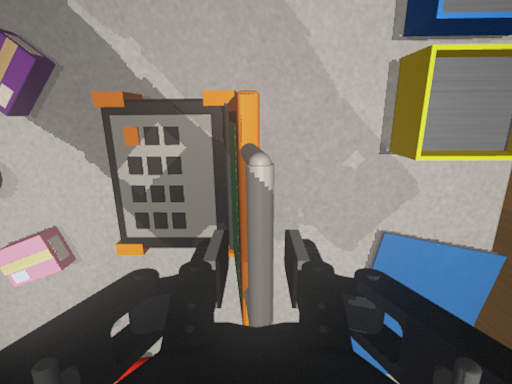

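Emit:
move_arm(targets=[[-0.3,-20,0,0,0,0,0],[-0.3,-40,0,0,0,0,0],[-0.3,-50,0,0,0,0,0],[-0.3,-30,-50,0,0,0,0],[-0.3,0,-50,0,0,0,0],[-0.3,0,-40,0,0,0,0],[-0.3,0,0,0,0,0,0],[-0.3,0,0,0,0,0,0]])

```text
t: 54.55
position: [0.4107, 0.3157, 0.3442]
tcp_rot: [-57.0, 88.3, -57.3]
wrist_force: [-0.6, 0.5, 0.0]
width: 0.353
```

Run:
```python
from h import *
plan([.41,.3,.35],90)
C,im=shot('wrist','w40.png');np.savez('v30.npz',M=C[3])
C,im=shot('scene','s40.png');cv2.imwrite('pics/s40z.png',cv2.resize(im[100:290,100:460],None,fx=2.2,fy=2.2,interpolation=cv2.INTER_CUBIC))
C,im=shot('top','t40.png');cv2.imwrite('pics/t40z.png',cv2.resize(im[150:300,110:430],None,fx=2.4,fy=2.4,interpolation=cv2.INTER_CUBIC))
```

```text
t 54.55 at [410.7 315.7 344.2] jawyaw 89.7 shift mm [ -5.4 -15.9  -0.5] turn [-0.32  0.93  1.43] w 0.353 q6 -55.3
```

View pics/w40.png

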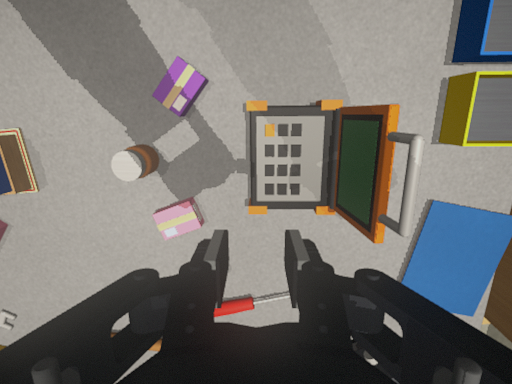

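View pics/s40z.png

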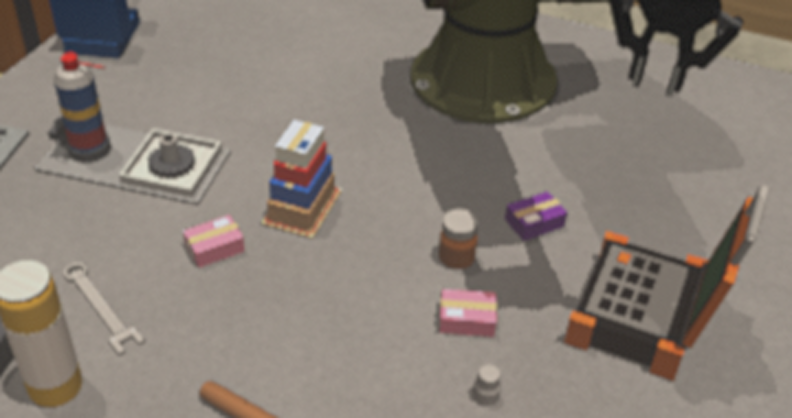

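View pics/t40z.png

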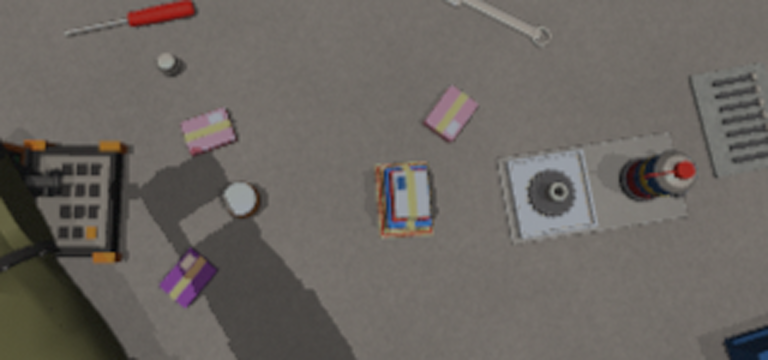

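Run:
```python
from h import *
C=cam('wrist')
for hy in (.426,.4283,.431):
  zs=np.linspace(.15,.24,181)
  for px in ([[418,140]],[[406,231]]):
    P=np.array([unproj(C,px,z)[0] for z in zs]); r=np.hypot(P[:,1]-hy,P[:,2]-.052); i=np.argmin(abs(r-.168)); v=P[i]-[0,hy,.052]
    print(hy,P[i].round(4),'theta',(np.degrees(np.arctan2(v[2],-v[1]))-1.4).round(1))
T=cam('top')
print(unproj(T,np.array([[551,192]])/2.4+[110,150],.023))
q=np.array([[511,158],[581,150],[594,226],[522,237]])/2.4+[110,150]
print(unproj(T,q,.018).mean(0))
```

```text
0.426 [0.3683 0.4608 0.2165] theta 100.6
0.426 [0.4579 0.4626 0.216 ] theta 101.2
0.4283 [0.3682 0.4606 0.217 ] theta 99.7
0.4283 [0.4577 0.4623 0.2165] theta 100.3
0.431 [0.3682 0.4603 0.2175] theta 98.6
0.431 [0.4575 0.4621 0.217 ] theta 99.3
[[ 0.43377457 -0.34191253  0.023     ]]
[ 0.43347754 -0.34471217  0.018     ]
```

Lid is at about 100°, the gear is centred within about 3 mm, the stack is intact and the arm is clear. Handing in.

Run:
```python
from cell import hand_in
print(hand_in())
```

```text
the job is handed in; nothing more can be done
None
```

The bench is set up as asked, and I handed the job in at about 55 s of the 210 s allowed. There is no verdict yet; what follows is what my own checks showed.

- **Gear and nozzle:** I laid the gear in the tray and pressed the nozzle down until it stopped moving (6.8 N), then let it spring back. The gear was later knocked about 28 mm off centre, so I gripped it again and re-centred it. The last top view puts it about 3 mm from the tray's centre, lying flat.
- **Cartons:** Four were present: brown, blue, red and white. No yellow or green carton showed in any view. They stand largest to smallest on the board. Measured as I stacked them, each was within about 1 mm of the board's centre and about 1.5° of square, and the column still stood in the last pictures.
- **Lid:** The pictures put it at about 99–101° open, and the handle's position during the lift gave 98.4–98.8°. Both are inside the ±8° band.
- **Left alone:** The jar, socket, tools and the pink and purple look-alikes were not touched. The gripper ended open and clear of everything.

No check failed. I had no direct reading of the nozzle or lid joint, so those two rest on force, arm position and pictures.

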